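# Seat a keyed drive shaft in a pulley hub

### The job

First turn the speed knob of the drive unit anticlockwise (seen from above) to its end stop, so that the drive is off. Then take the keyed shaft out of its stand, put its nose into the bore of the toothed pulley hub on the drive unit, turn it until the key slips into the keyway, and push it fully home against the spring, collar flat on the hub. Finish while still gripping the shaft and holding it pressed home, for the spring would lift it again; leave the vial, the puck and the dial gauge where they are.

Things in the scene. Friction and masses are not known exactly. Their poses are not given: they have to be found in the camera images.
- drive_unit: fixed grey housing 180 x 100 x 60 mm with an aluminium top plate, long side along its own x; origin at the centre of its underside on the bench, z up. Its -x end (towards the robot) carries the speed knob, axis 45 mm from the middle; its +x end carries the pulley hub, axis 55 mm from the middle
- speed_knob_grip (a point): on the axis of the speed knob, at the height to grip. The knob is a black bar 38 mm long, 14 mm wide and 32 mm tall on a flat disc of 40 mm diameter, with a round dark base of 64 mm under it; this point is 97 mm above the bench, 7 mm below the top of the bar and 23 mm above the disc. The bar lies along this point's x axis (a white line marks its -x half)
- speed_knob (a joint): turn of the speed knob in rad: 0 at the anticlockwise end stop (off; the bar then lies along the drive unit's x axis, white line towards its -x end), growing clockwise seen from above, up to 4.7; light friction, stays where it is left
- hub_face (a point): centre of the upper face of the toothed aluminium pulley hub (52 mm diameter, upright axis, fixed: it does not turn), 104 mm above the bench, z up. Bore 22 mm diameter; the keyway, a slot 8 mm wide reaching out to 17 mm from the axis over the full depth, opens from the bore towards this point's -x axis
- ejector (a joint): spring-loaded round plate inside the bore, m of travel downward: 0 at rest, 28 mm below the hub face; about 0.010 when the shaft is fully home. The spring pushes back with 5 N at 0 and 10 N at 0.010
- shaft_grip (a point): centre of the square head (26 x 26 mm, 40 mm tall, sides along x and y) of the loose steel keyed shaft, about 250 g; z points up the shaft. Under the head: a round collar, 44 mm diameter, 8 mm thick, with a lug 10 mm wide out to 30 mm from the axis towards -x
- shaft_seat (a point): centre of the collar's underside, 28 mm below shaft_grip, same axes; meets hub_face when home. Below it: the round shaft, 19.6 mm diameter, 38 mm long, nose chamfered. A key 6 mm wide stands out towards -x under the lug, to 15 mm from the axis, from the collar down to 14 mm above the tip: the nose enters 14 mm before the key meets the hub face
- stand: fixed grey plastic block 76 x 76 x 50 mm with a square hole 36 mm wide, in which the shaft stands upright at the start, its collar resting on the block's top; origin at the centre of the underside
- vial: bystander: small sample vial with a blue cap, 27 mm diameter, 66 mm tall, loose; origin at the centre of its underside
- puck: bystander: brown cast puck, 40 mm diameter, 22 mm tall, loose; origin at the centre of its underside
- gauge: bystander: round dial gauge with a brass stem, lying on its back, 67 x 50 x 27 mm, loose; origin at its underside
Not all that is in view belongs to the job. What is shaped like the part that bears shaft_grip but blue or orange is not meant.

How it is judged (in metres and radians):
On the way, in this order (a step that is already met when the one before it is completed fails the run):
1. the speed knob is at its anticlockwise end stop while the shaft is still in its stand (value of joint speed_knob below 0.06 rad and distance of shaft_seat from where it was at the start of the episode below 0.02 m), for 0.2 s.
2. the shaft is lifted out of the stand (height (world z) of shaft_seat above 0.085 m), for 0.1 s.
3. the shaft is home in the hub (z of shaft_seat in the frame of hub_face below 0.002 m and horizontal distance between shaft_seat and hub_face below 0.003 m), for 0.2 s.
At the end, for the whole second after the job is handed in: Knob within 0.06 rad of its anticlockwise stop; collar within 2 mm of the hub face, shaft axis within 3 mm of the bore's, upright within 0.06 rad, key in line with the keyway within 0.2 rad, spring plate down more than 7.5 mm, fingers holding the shaft with more than 3 N (all of step 3 and value of joint speed_knob below 0.06 rad and angle between the x axis of shaft_seat and the x axis of hub_face, either way round below 0.2 rad and angle between shaft_seat's own z axis and vertical below 0.06 rad and value of joint ejector above 0.0075 m and contact force between the fingers and shaft above 3 N); the arm keeps its last pose, push and grip.
It fails at once if the vial, the puck or the dial gauge was moved by more than 30 mm (distance of any of vial, puck, gauge from where it was at the start of the episode above 0.03 m).
It also fails if it takes over 58 s, if anything falls off the work surface, if the arm or the gripper's body presses on something with over 40 N, if the wrist force passes 120 N, or if a joint passes its speed limit or range.

### The arm

A 7-joint arm with a two-finger parallel gripper is mounted at the origin on a cart in front of the work surface, level with it; the furniture and walls round the work are solid. World frame = base frame: x ahead of the robot, y to its left, z up, the work surface at z = 0. Lengths are in m, angles in degrees, forces in N, time in s.
With the tool pointing down it reaches from about 0.425 to 0.875 m from the base axis. Payload 4.7 kg.
Tool frame: the origin (TCP) lies on the centre line of the jaws, within the pads' length; the fingertips stand 11 mm ahead of it and the grasp point (between the pads) lies 8 mm behind it; z points along the fingers, y is the direction in which the jaws open and shut (so a half turn about z gives the same grasp; the last joint's range is limited). The gripper opens to 87 mm and grips with 3 to 60 N. Pads are 19 mm wide; open, the fingers measure 117 mm over their backs; the gripper's body (75 mm by 190 mm) begins 51 mm behind the grasp point.
Start: joints at [74.777, 18.392, -4.016, 83.108, 1.295, 78.541, -3.26], TCP at [0.179, -0.625, 0.234] pointing down, gripper open.
Joint ranges: [-163.93, 163.93], [-17.29, 119.83], [-79.2, 71.16], [3.27, 140.29], [-89.18, 269.18], [5.43, 117.66], [-154.24, 154.24]. Speed limits (degrees/s): [147.25, 147.25, 180, 180, 180, 180, 180].

### API

Orientations are given as [roll, pitch, yaw] about the fixed x, y, z axes, in that order (R = Rz(yaw) Ry(pitch) Rx(roll)).
In Python, from cell import env gives the robot as it stands.
- The arm moves only by the tool servo_tool, never from a script. Its argument "moves" is text: rows parted by semicolons, each of 7 numbers parted by spaces: the shift along the tool's x, y, z as a fraction of full scale, then the turn, a rotation vector about the tool's x, y, z as a fraction of full scale, then the gripper's target within -1 to 1 (shut at 1, half-way at 0, fully open at -1). A call has 1 to 20 rows; each row shifts and turns the pose as measured when the row begins, along the tool's axes as they then stand; what a row does not reach is not made up. Full scale, the value 1, is 1000 mm for a shift and 0.5 rad for a turn. A row lasts 1/12 s, in which the tool goes at most 41.7 mm and 7.16 degrees, less where a joint would pass 70% of its speed; a pose out of reach is approached as far as the arm can. A call with a number of a shift or a turn outside -1 to 1 is refused whole. A call with a gripper value outside its range is refused whole. The fingers move at their own pace and stop on an object; "squeeze" is the grip in N (left out, the last holds). Time passes only in rows, so rows that do not move let the fingers close. It gives the time, the measured TCP pose, the force and the opening at its end, in the units of the state.
- env.get_obs(): the state, without advancing time (a new reading comes with each control period).
- env.read_camera(name): name is "side" or "top" or "wrist"; returns a dict with "img" (480x640x3 uint8, red, green, blue), "range_z" (480x640 float32, m along the optical axis (not along the pixel's ray), 0 where there is no reading), "mtx" (3x3 intrinsics, pixels), "k1" (the pictures are not rectified: a ray, as slopes to the right and down, at radius r is drawn at 1 + k1 r^2 times it, then the intrinsics apply), "T" (4x4, takes a point from camera to world coordinates); the wrist camera has in their place "hand_eye" (4x4, takes a point from camera to tool coordinates, whose origin is the TCP and whose axes are the flange's). Camera axes: x right, y up, looking along -z (the intrinsics and any distortion apply to the point x, -y, -z); pixel columns grow to the right and rows downward; lengths in m; the calibration is good to about 2 mm. A picture is of the moment at which its call begins: read the wrist's pose just before it.
- env.sign_off(): hands the job in, once; it reports no verdict.
The state is a dict: "time_s": time; "qpos": joint angles; "joint_velocities": joint speeds; "effort": joint torques, N m; "tool_pos": TCP position; "tool_rot": TCP orientation; "force": force on the tool from outside, world axes, zero at the start; "wrist_torque": the same for the moment, N m; "grip_width": finger opening in m.
Only numpy, scipy, OpenCV 4.12 (cv2) and the standard library are available. Lean on these libraries where they do the work, as an engineer would, in place of code of your own. Each camera call takes 0.05 s, during which the arm holds its last target.

## Working session

There is one attempt and no reset: what is moved stays moved. The work goes in short steps, Python scripts to look and compute and a tool call to move; the robot and the scene stay as the last step left them, time stands still between calls to the robot, and variables do not carry over. Pictures are saved under pics/ and viewed, and the job is handed in when it is done.

Besides the shell and the picture viewer there is one more tool, called after "Request:" as name(argument=value, ...) on one line, values as JSON. servo_tool: Moves the arm, as the interface text tells. Its arguments: {"type":"object","properties":{"moves":{"type":"string"},"squeeze":{"type":"number"}},"required":["moves"]}

```bash
ls; mkdir -p pics
cat > h.py <<'E'
import numpy as np,cv2
from cell import env
from scipy.spatial.transform import Rotation as R
def toolT(o=None):
    o=o or env.get_obs(); T=np.eye(4);T[:3,3]=o['tool_pos'];T[:3,:3]=R.from_euler('xyz',o['tool_rot'],degrees=True).as_matrix();return T
def cam(n):
    T0=toolT(); c=env.read_camera(n)
    c['W']=T0@np.array(c['hand_eye']) if n=='wrist' else np.array(c['T'])
    return c
def ray(c,u,v):
    m=np.array(c['mtx']);d=np.array([[c['k1'],0,0,0]]).astype(float)
    p=cv2.undistortPoints(np.array([[[u,v]]],float),m,d)[0,0]
    return np.array([p[0],-p[1],-1.])
def pt(c,u,v):
    z=c['range_z'][int(round(v)),int(round(u))]
    return (c['W']@np.append(ray(c,u,v)*z,1))[:3]
def ptz(c,u,v,z):
    d=c['W'][:3,:3]@ray(c,u,v);o=c['W'][:3,3];return o+d*(z-o[2])/d[2]
def save(c,f,box=None,s=1):
    im=c['img'][:,:,::-1]
    if box: im=im[box[1]:box[3],box[0]:box[2]]
    if s!=1: im=cv2.resize(im,None,fx=s,fy=s,interpolation=cv2.INTER_CUBIC)
    cv2.imwrite(f,im)
E
python3 - <<'E'
from h import *
import pickle
print(env.get_obs())
for n in('top','side','wrist'):
    c=cam(n);save(c,f'pics/{n}0.png');pickle.dump(c,open(f'{n}0.pkl','wb'));print(n,c['mtx'],c['k1'],c['W'].round(3))
E
```

```text
pics
{'time_s': 0.0, 'qpos': array([74.77618702, 18.43902176, -4.01571039, 83.17708081,  1.29471913,
       78.5413703 , -3.26027129]), 'joint_velocities': array([-0.04649593,  0.05815191, -0.12153139, -0.00728447,  0.01933648,
        0.0042477 , -0.03106948]), 'effort': array([-3.97588319e-04, -4.91284060e+01, -4.04124185e-01, -3.12527490e+01,
       -6.39976398e-02,  4.36710881e-02,  1.99200526e-04]), 'tool_pos': array([ 0.17931127, -0.62420066,  0.23244287]), 'tool_rot': array([-1.79887760e+02,  5.58023534e-03,  1.60334588e+01]), 'force': array([-0.44406606, -0.32280502,  0.82874327]), 'wrist_torque': array([0.04337031, 0.00816818, 0.0048984 ]), 'grip_width': 0.08716520220619323}
top [[469.15744547   0.         320.96009829]
 [  0.         469.15744547 249.73964005]
 [  0.           0.           1.        ]] -0.084758149812395 [[-0.014  0.983 -0.184  0.32 ]
 [-1.    -0.012  0.013  0.293]
 [ 0.011  0.184  0.983  0.929]
 [ 0.     0.     0.     1.   ]]
side [[438.57569824   0.         314.59042364]
 [  0.         438.57569824 240.3106997 ]
 [  0.           0.           1.        ]] 0.034295301285344096 [[-0.969  0.171 -0.179  0.334]
 [-0.247 -0.62   0.744  0.902]
 [ 0.016  0.765  0.643  0.642]
 [ 0.     0.     0.     1.   ]]
wrist [[399.061127     0.         321.40437918]
 [  0.         399.061127   244.37325038]
 [  0.           0.           1.        ]] -0.07375775342549167 [[ 0.274  0.916  0.294  0.261]
 [-0.962  0.262  0.083 -0.601]
 [-0.001 -0.305  0.952  0.383]
 [ 0.     0.     0.     1.   ]]
```

View pics/top0.png

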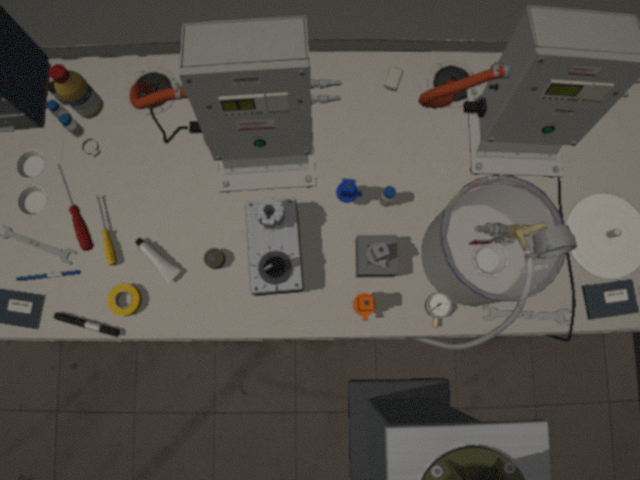

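View pics/side0.png

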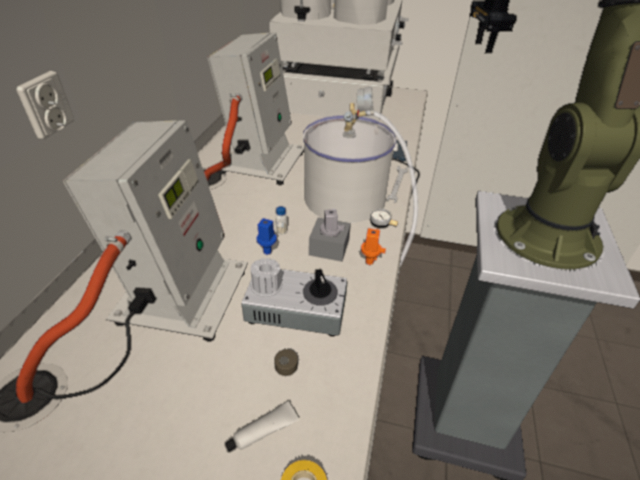

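```bash
python3 -c "
import pickle
from h import *
c=pickle.load(open('top0.pkl','rb'))
save(c,'pics/top0a.png',(90,90,350,285),3)"
python3 -c "
import pickle
from h import *
c=pickle.load(open('top0.pkl','rb'))
save(c,'pics/top0a.png',(235,185,315,305),5)
save(c,'pics/top0b.png',(330,165,470,335),3.5)
for n,u,v in [('plate mid',275,222),('plateL',252,240),('hub',271,213),('knob',275,268),('head',380,252),('standcorner',360,240),('blue',347,190),('orange',365,303),('vial',390,192),('puck',214,258),('gauge',438,303),('bench',330,220)]: print(n,pt(c,u,v).round(3))
"
```

```text
plate mid [0.53  0.366 0.087]
plateL [0.503 0.412 0.061]
hub [0.551 0.375 0.077]
knob [0.443 0.365 0.096]
head [0.47  0.176 0.099]
standcorner [0.503 0.206 0.048]
blue [0.592 0.231 0.082]
orange [0.379 0.204 0.086]
vial [0.593 0.147 0.064]
puck [0.475 0.491 0.025]
gauge [0.382 0.054 0.016]
bench [0.555 0.261 0.   ]
```

View pics/top0a.png

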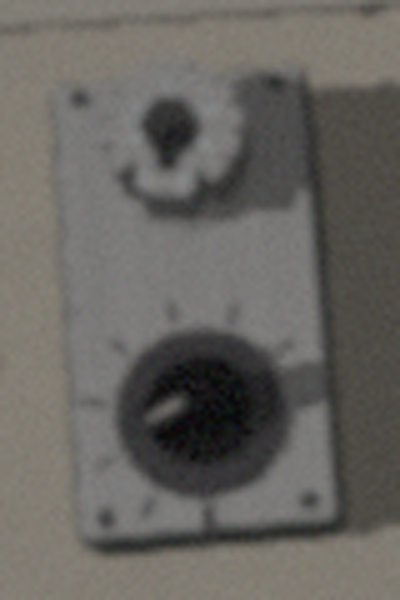

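View pics/top0b.png

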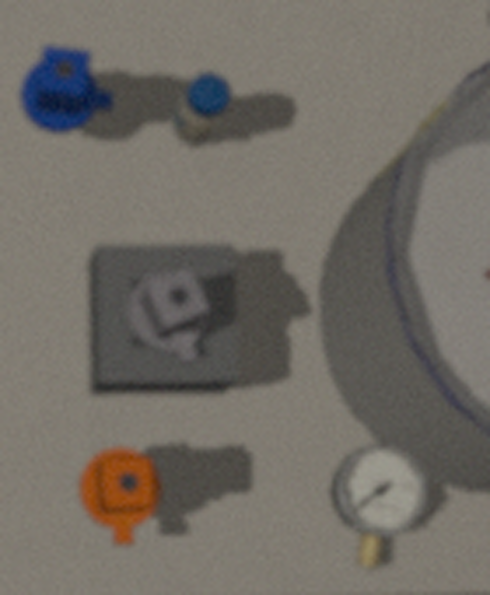

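```bash
python3 -c "
import pickle
from h import *
c=pickle.load(open('top0.pkl','rb'))
H,W=480,640
m=np.array(c['mtx']);uu,vv=np.meshgrid(np.arange(W),np.arange(H))
p=cv2.undistortPoints(np.stack([uu,vv],-1).reshape(-1,1,2).astype(float),m,np.array([[c['k1'],0,0,0.]])).reshape(H,W,2)
z=c['range_z'];P=np.stack([p[...,0]*z,-p[...,1]*z,-z,np.ones_like(z)],-1)@c['W'].T
P=P[...,:3];np.save('P.npy',P)
ok=z>0
xs=np.arange(0.0,1.0,.05);ys=np.arange(-.5,.7,.05)
print('x\\\\y',' '.join('%4d'%(y*100+2) for y in ys[::-1]))
for x in xs[::-1]:
  r=[]
  for y in ys[::-1]:
    s=ok&(abs(P[...,0]-x-.025)<.025)&(abs(P[...,1]-y-.025)<.025)
    r.append('%4d'%(P[...,2][s].max()*1000) if s.any() else '   .')
  print('%4d'%(x*100+2),' '.join(r))
"
```

```text
x\y   66   61   56   51   46   41   36   31   26   21   16   11    6    1   -3   -8  -13  -18  -23  -28  -33  -38  -43  -48
  97  174  170  167  163  162  158  158  154  155  156  155  157  158  160  162  164  164  170  175  179  184  174    .    .
  92  178  174  171  168  166  164  164  163  162  162  162  164  164  166  166  172  172  178  179  187  189  182    .    .
  87   10   15    6    .    .    .    .    .    4    5    6   27   16   38   37    7    .    .    .    .    .    .    3    3
  82   19  121    5    .    .    .    .    .    4    5    5   25    4   50  316  316  316  315  316    .    .    4    4    2
  77    5  172    5    3  319  320  320  321   23    4    5    5  136  234  325  324  324  324  324    .    3    4    5    .
  72    5  196  229  248  327  329  328  329  328  233    5  182  221  236  330  330  329  328  327  233    4    4    4    .
  67    5    5   97  109  329  329  329  329  327    4    5    5    6    5  182  243  262  269  224    4    5    4    4    .
  62    5    5    4    6  106   30   28   31   47   89   67   67    5    5   27   27   26   27   26  
[... 823 characters left out ...]
 -849 -845 -848 -845   34   46 -842 -847 -845 -849 -849 -846 -848 -848 -846
  22 -849 -844 -849 -846 -848 -848 -850 -846 -844 -847 -847 -848 -849 -851 -847 -847 -848 -847 -846 -846 -847 -848 -845 -849
  17 -847 -849 -848 -845 -848 -849 -849 -848 -849 -849 -753 -748 -750 -753 -750 -753 -752 -751 -847 -846 -849 -847 -849 -846
  12 -848 -843 -846 -848 -846 -848 -845 -847 -847 -847    4    5    4   17   16    5    4    3 -848 -847 -849 -847 -847 -845
   7 -846 -846 -846 -845 -845 -848 -848 -850 -843 -845    5    4   27   62   74   24    4    3 -848 -844 -848 -851 -849 -848
   2 -848 -846 -845 -847 -845 -845 -846 -847 -848 -849  -11    0    .    .    .   22    4    2 -852 -846 -844 -849 -849 -843
```

View pics/wrist0.png

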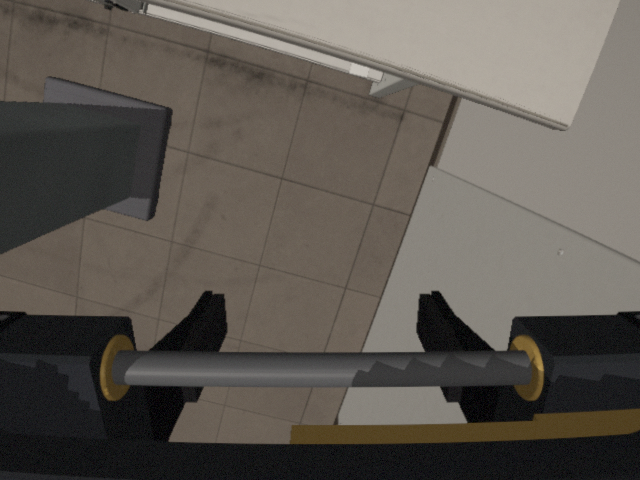

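Request:
servo_tool(moves="0 -0.025 -0.033 0 0 0 -1;0 -0.025 -0.033 0 0 0 -1;0 -0.025 -0.033 0 0 0 -1;0 -0.025 -0.033 0 0 0 -1;0 -0.025 -0.033 0 0 0 -1;0 -0.02 -0.033 0 0 0 -1")

```text
time_s: 0.65
tool_pos: [0.1377, -0.48, 0.4224]
tool_rot: [-178.2, 0.0, 16.0]
force: [-1.0, -1.3, -0.1]
grip_width: 0.0868
```

Request:
servo_tool(moves="0.04 -0.0017 0 0 0 -0.16 -1;0.04 -0.0017 0 0 0 -0.16 -1;0.04 -0.0017 0 0 0 -0.16 -1;0.04 -0.0017 0 0 0 -0.16 -1;0.04 -0.0017 0 0 0 -0.16 -1;0.04 -0.0017 0 0 0 -0.16 -1")

```text
time_s: 1.15
tool_pos: [0.3405, -0.3629, 0.4345]
tool_rot: [-179.4, -0.1, 43.2]
force: [0.8, -0.4, -0.3]
grip_width: 0.0867
```

Request:
servo_tool(moves="0.04 -0.0017 0 0 0 -0.16 -1;0.04 -0.0017 0 0 0 -0.16 -1;0.04 -0.0017 0 0 0 -0.16 -1;0.04 -0.0017 0 0 0 -0.16 -1;0.04 -0.0017 0 0 0 -0.16 -1;0.04 -0.0017 0 0 0 -0.16 -1;0.04 -0.0017 0 0 0 -0.16 -1;0.04 -0.0017 0 0 0 -0.16 -1;0.04 -0.0017 0 0 0 -0.16 -1;0.04 -0.0017 0 0 0 -0.16 -1;0.04 -0.0017 0 0 0 -0.16 -1;0.04 -0.0017 0 0 0 -0.16 -1;0.04 -0.0017 0 0 0 -0.16 -1;0.04 -0.0017 0 0 0 -0.16 -1;0.04 -0.0017 0 0 0 -0.16 -1;0.04 -0.0017 0 0 0 -0.16 -1")

```text
time_s: 2.48
tool_pos: [0.4301, 0.2484, 0.4339]
tool_rot: [-179.9, -0.9, 120.3]
force: [1.1, 1.7, 0.5]
grip_width: 0.0873
```

Run:
```python
from h import *
import pickle
print(env.get_obs()['qpos'].round(1),env.get_obs()['tool_pos'])
c=cam('wrist');save(c,'pics/w1.png');pickle.dump(c,open('w1.pkl','wb'))
```

```text
[ 23.7   0.4 -55.7  81.4  -0.6  98.4  -1.8] [0.43005968 0.24844357 0.43388074]
```

View pics/w1.png

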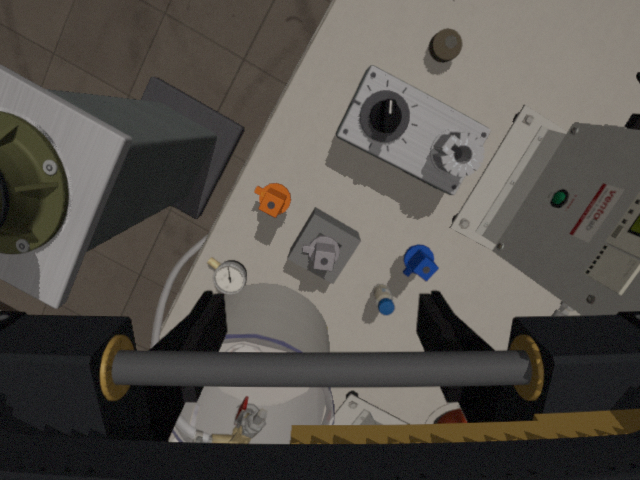

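Run:
```python
from h import *
import pickle
c=pickle.load(open('w1.pkl','rb'))
save(c,'pics/w1a.png',(325,55,505,205),4.4)
save(c,'pics/w1b.png',(235,165,445,325),3.7)
```

```text
(no output)
```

View pics/w1a.png

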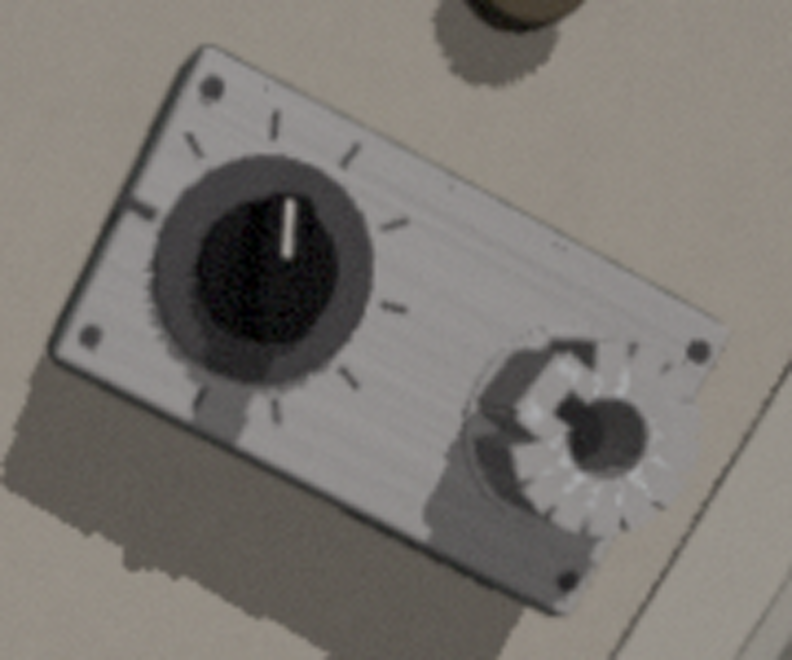

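View pics/w1b.png

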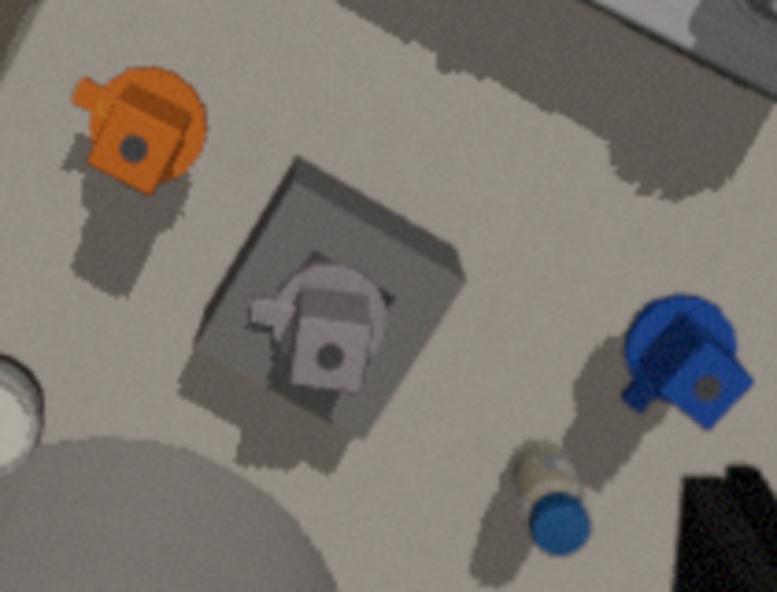

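Run:
```python
from h import *
import pickle
c=pickle.load(open('w1.pkl','rb'))
A=lambda u,v,z:ptz(c,325+u/4.4,55+v/4.4,z)
B=lambda u,v,z:ptz(c,235+u/3.7,165+v/3.7,z)
ang=lambda d:np.degrees(np.arctan2(d[1],d[0]))
co=[A(u,v,.06) for u,v in[(205,45),(722,325),(565,613),(55,350)]]
for p in co:print(p.round(4))
print('centre',np.mean(co,0),'yaw',ang(co[1]-co[0]),ang(co[2]-co[3]),ang(co[0]-co[3])-90,ang(co[1]-co[2])-90,[np.linalg.norm(co[i]-co[i-1]).round(4) for i in range(4)])
sc=[A(u,v,.06) for u,v in[(211,88),(698,351),(568,580),(90,336)]]
print('screws',np.mean(sc,0),ang(sc[1]-sc[0]),ang(sc[2]-sc[3]))
y=np.radians(ang(co[1]-co[0]+co[2]-co[3]));ex=np.array([np.cos(y),np.sin(y),0]);m=np.mean(co,0)
print('knob',m-.045*ex,'hub',m+.055*ex)
print('knob disc',A(263,270,.066),'line',A(290,200,.104),A(287,258,.104),ang(A(290,200,.104)-A(287,258,.104)))
print('hub bore',A(607,437,.104),'key',ang(A(570,408,.104)-A(607,437,.104)))
print('head hole',B(330,356,.098),'edges',ang(B(366,323,.098)-B(296,316,.098)),ang(B(361,391,.098)-B(293,380,.098)),ang(B(296,316,.098)-B(293,380,.098)),ang(B(366,323,.098)-B(361,391,.098)))
print('mid',np.mean([B(u,v,.098) for u,v in[(366,323),(296,316),(293,380),(361,391)]],0),'lug',ang(B(262,312,.058)-B(330,356,.098)),B(332,318,.058))
P=np.load('P.npy')
s=(P[...,2]>.12)&(P[...,1]>.2)&(P[...,1]<.5)&(P[...,0]>.3)
for z in(.13,.18,.23,.28,.32):
  t=s&(abs(P[...,2]-z)<.02);print(z,P[t][:,0].min().round(3))
```

```text
[0.4063 0.4107 0.06  ]
[0.5773 0.4238 0.06  ]
[0.5862 0.33   0.06  ]
[0.4128 0.3178 0.06  ]
centre [0.495636   0.37057202 0.06      ] yaw 4.394170979744725 4.0324850984021605 3.9617298775256984 5.41926417205859 [np.float64(0.0931), np.float64(0.1714), np.float64(0.0942), np.float64(0.1738)]
screws [0.49747977 0.37022383 0.06      ] 4.3246928652171 4.397541225004293
knob [0.45075755 0.36726684 0.06      ] hub [0.55048745 0.37461168 0.06      ]
knob disc [0.45218333 0.36682008 0.066     ] line [0.44417515 0.38190939 0.104     ] [0.45137592 0.36915496 0.104     ] 119.44777571608851
hub bore [0.55169735 0.37459939 0.104     ] key 175.22663693952967
head hole [0.4774957  0.17280175 0.098     ] edges 24.194906168100225 20.41258631572069 117.34191371804751 116.70177914766916
mid [0.47659088 0.1736713  0.098     ] lug -157.5345801890967 [0.47778972 0.17421059 0.058     ]
0.13 0.656
0.18 0.662
0.23 0.669
0.28 0.672
0.32 0.683
```

```bash
cat >> h.py <<'E'
def go(x,y,z,yaw):
    o=env.get_obs();T=toolT(o)
    d=T[:3,:3].T@(np.array([x,y,z])-o['tool_pos'])
    Rt=R.from_euler('xyz',[180,0,yaw],degrees=True).as_matrix()
    w=R.from_matrix(T[:3,:3].T@Rt).as_rotvec()
    n=max(np.linalg.norm(d)/.040,np.degrees(np.linalg.norm(w))/7.,1)
    print('shift',d.round(4),'turn/0.5',(w/.5).round(3),'rows',round(n,1),'each',(d/np.ceil(n)).round(4),(w/.5/np.ceil(n)).round(3))
    print('q',o['qpos'].round(1),'F',o['force'].round(1),'w',round(o['grip_width'],4),'t',o['time_s'],'p',o['tool_pos'].round(4),o['tool_rot'].round(2))
E
python3 -c "
from h import *
go(.451,.367,.22,119.4)"
```

```text
shift [0.0748 0.0801 0.2162] turn/0.5 [-0.002 -0.04   0.067] rows 6.1 each [0.0107 0.0114 0.0309] [-0.    -0.006  0.01 ]
q [ 23.3   0.3 -56.4  81.4  -0.9  98.4  -1.8] F [-5.3  6.4  0.3] w 0.0872 t 2.5333 p [0.4238 0.2579 0.4347] [-179.97   -1.14  121.31]
```

Request:
servo_tool(moves="0.0107 0.0114 0.031 0 -0.006 0.01 -1;0.0107 0.0114 0.031 0 -0.006 0.01 -1;0.0107 0.0114 0.031 0 -0.006 0.01 -1;0.0107 0.0114 0.031 0 -0.006 0.01 -1;0.0107 0.0114 0.031 0 -0.006 0.01 -1;0.0107 0.0114 0.031 0 -0.006 0.01 -1;0.0107 0.0114 0.031 0 -0.006 0.01 -1;0 0 0 0 0 0 -1;0 0 0 0 0 0 -1")

```text
time_s: 3.28
tool_pos: [0.4522, 0.3734, 0.2106]
tool_rot: [179.8, 0.5, 119.7]
force: [1.2, 1.0, 0.4]
grip_width: 0.0875
```

Run:
```python
from h import *
import pickle
go(.451,.367,.22,119.4)
c=cam('wrist');save(c,'pics/w2.png');pickle.dump(c,open('w2.pkl','wb'))
```

```text
shift [-0.0051 -0.0041 -0.0094] turn/0.5 [0.009 0.018 0.011] rows 1 each [-0.0051 -0.0041 -0.0094] [0.009 0.018 0.011]
q [  5.2  20.1 -58.2  93.   18.   76.8 -26. ] F [1.2 1.  0.4] w 0.0875 t 3.2833 p [0.4522 0.3734 0.2106] [179.75   0.5  119.71]
```

View pics/w2.png

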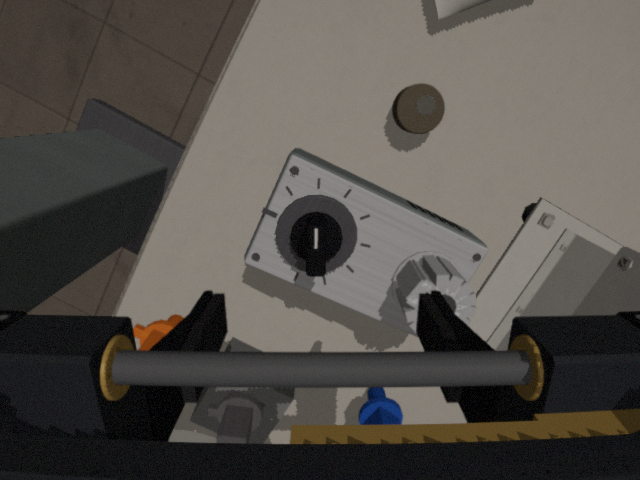

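Run:
```python
from h import *
import pickle
c=pickle.load(open('w2.pkl','rb'))
im=np.clip(c['img'].astype(float)*1.8,0,255).astype(np.uint8);c['img']=im
save(c,'pics/w2a.png',(235,140,395,300),4)
save(c,'pics/w2b.png',(380,200,500,340),4)
```

```text
(no output)
```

View pics/w2a.png

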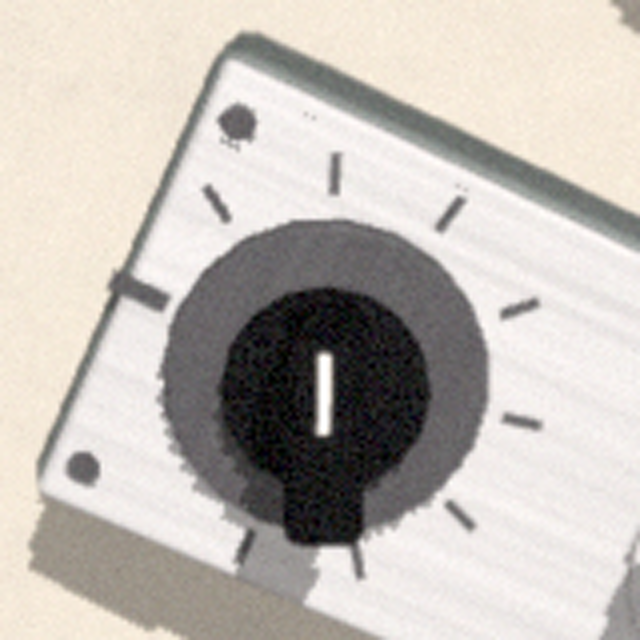

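View pics/w2b.png

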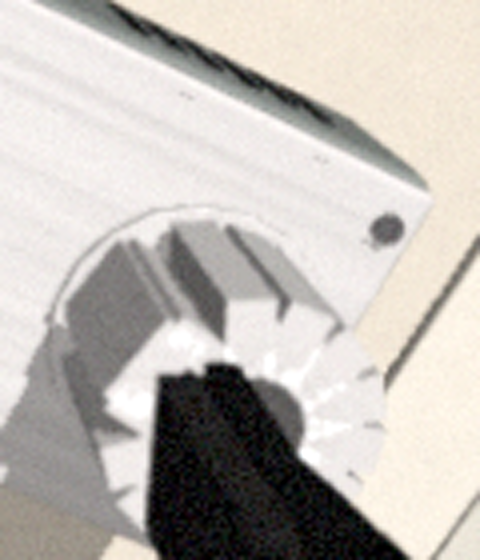

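Run:
```python
from h import *
import pickle
c=pickle.load(open('w2.pkl','rb'))
A=lambda u,v,z:ptz(c,235+u/4,140+v/4,z)
for n,a in dict(base=(327,377,.066),base2=(327,377,.070),disc=(325,390,.074),l0=(324,353,.104),l1=(323,437,.104),end=(323,545,.104),bl=(286,540,.104),br=(362,540,.104)).items(): print(n,A(*a).round(4))
d=A(324,353,.104)-A(323,437,.104);print(np.degrees(np.arctan2(d[1],d[0])))
for t in[(238,122),(83,467)]:print(A(*t,.06))
for a,b in[((335,155),(335,193)),((452,197),(327,377))]:pass
```

```text
base [0.4513 0.3687 0.066 ]
base2 [0.4508 0.3698 0.07  ]
disc [0.4511 0.3684 0.074 ]
l0 [0.4434 0.3823 0.104 ]
l1 [0.4505 0.3693 0.104 ]
end [0.4602 0.3519 0.104 ]
bl [0.4542 0.3496 0.104 ]
br [0.4657 0.3561 0.104 ]
118.71259657253377
[0.41319372 0.40234422 0.06      ]
[0.4188616  0.32657301 0.06      ]
```

Run:
```python
from h import *
go(.451,.368,.09,119)
```

```text
shift [-0.0026 -0.0037  0.1204] turn/0.5 [0.008 0.018 0.023] rows 3.0 each [-0.0006 -0.0009  0.0301] [0.002 0.005 0.006]
q [  5.2  20.1 -58.2  93.   18.   76.8 -26. ] F [-0.3 -0.5 -0.5] w 0.0868 t 3.3333 p [0.452  0.3728 0.2104] [179.79   0.52 119.67]
```

Request:
servo_tool(moves="-0.001 -0.0015 0.02 0 0.005 0.008 0;-0.001 -0.0015 0.02 0 0.005 0.008 0;-0.001 -0.001 0.02 0 0.005 0.008 0;0 0 0.02 0 0 0 0;0 0 0.02 0 0 0 0;0 0 0 0 0 0 0", squeeze=15)

```text
time_s: 3.83
tool_pos: [0.4597, 0.3663, 0.121]
tool_rot: [178.6, 0.3, 118.4]
force: [-1.1, -1.0, -0.1]
grip_width: 0.0545
```

Run:
```python
from h import *
go(.451,.368,.09,119)
```

```text
shift [ 0.0058 -0.0076  0.0308] turn/0.5 [ 0.048  0.012 -0.021] rows 1 each [ 0.0058 -0.0076  0.0308] [ 0.048  0.012 -0.021]
q [  4.1  23.9 -55.5  99.7  22.2  66.6 -29.4] F [-1.1 -1.  -0.1] w 0.0545 t 3.8333 p [0.4597 0.3663 0.121 ] [178.62   0.34 118.39]
```

Request:
servo_tool(moves="0.003 -0.004 0.008 0.02 0.005 -0.01 0;0.003 -0.004 0.008 0.02 0.005 -0.01 0;0 0 0.008 0.01 0 0 0;0 0 0 0 0 0 0")

```text
time_s: 4.17
tool_pos: [0.4537, 0.3679, 0.1022]
tool_rot: [179.6, 0.1, 118.8]
force: [-0.3, 0.0, -0.4]
grip_width: 0.0439
```

Run:
```python
from h import *
go(.451,.368,.09,119)
```

```text
shift [ 0.0014 -0.0024  0.0122] turn/0.5 [ 0.013  0.005 -0.008] rows 1 each [ 0.0014 -0.0024  0.0122] [ 0.013  0.005 -0.008]
q [  3.1  25.4 -55.  100.4  23.   65.8 -30.1] F [-0.3  0.  -0.4] w 0.0439 t 4.1667 p [0.4537 0.3679 0.1022] [1.7963e+02 1.4000e-01 1.1876e+02]
```

Request:
servo_tool(moves="0.001 -0.002 0.006 0.007 0.003 -0.004 0;0 0 0.006 0.005 0 0 0;0 0 0 0 0 0 1;0 0 0 0 0 0 1;0 0 0 0 0 0 1;0 0 0 0 0 0 1;0 0 0 0 0 0 1")

```text
time_s: 4.75
tool_pos: [0.452, 0.3693, 0.0908]
tool_rot: [179.9, -0.0, 118.9]
force: [-0.7, -0.6, 0.3]
grip_width: 0.0182
```

Run:
```python
from h import *
go(.451,.368,.09,119)
```

```text
shift [-0.0007 -0.0015  0.0008] turn/0.5 [ 0.005 -0.    -0.003] rows 1 each [-0.0007 -0.0015  0.0008] [ 0.005 -0.    -0.003]
q [  2.6  26.3 -54.6 100.9  23.6  64.9 -30.5] F [-0.7 -0.6  0.3] w 0.0182 t 4.75 p [0.452  0.3693 0.0908] [ 1.7986e+02 -1.0000e-02  1.1892e+02]
```

Request:
servo_tool(moves="0 0 0 0 0 0 1;0 0 0 0 0 0 1;0 0 0 0 0 -0.15 1;0 0 0 0 0 -0.15 1;0 0 0 0 0 -0.15 1;0 0 0 0 0 -0.15 1")

```text
time_s: 5.25
tool_pos: [0.4505, 0.3685, 0.0907]
tool_rot: [-180.0, 0.1, 136.8]
force: [-0.2, -0.5, -0.3]
grip_width: 0.014
```

Run:
```python
from h import *
go(.451,.368,.09,119)
```

```text
shift [-0.0007 -0.      0.0007] turn/0.5 [-0.001  0.003  0.62 ] rows 2.5 each [-0.0002 -0.      0.0002] [-0.     0.001  0.207]
q [  5.   27.9 -58.1 100.9  25.9  65.9 -14.4] F [-0.2 -0.5 -0.3] w 0.014 t 5.25 p [0.4505 0.3685 0.0907] [-1.7995e+02  7.0000e-02  1.3677e+02]
```

Request:
servo_tool(moves="0 0 0 0 0 -0.15 1;0 0 0 0 0 -0.15 1;0 0 0 0 0 -0.15 1;0 0 0 0 0 -0.15 1;0 0 0 0 0 -0.15 1;0 0 0 0 0 -0.15 1;0 0 0 0 0 -0.15 1;0 0 0 0 0 -0.15 1;0 0 0 0 0 -0.15 1")

```text
time_s: 6.0
tool_pos: [0.4502, 0.3678, 0.0907]
tool_rot: [-179.9, -0.0, 177.3]
force: [-1.2, 0.0, 0.4]
grip_width: 0.014
```

Run:
```python
from h import *
go(.451,.368,.09,184.3)
print(env.get_obs()['wrist_torque'])
```

```text
shift [-0.0007  0.0003  0.0007] turn/0.5 [-0.003 -0.001 -0.245] rows 1.0 each [-0.0004  0.0001  0.0004] [-0.002 -0.001 -0.122]
q [ 10.1  32.5 -66.3 100.8  32.   68.3  21.8] F [-1.2  0.   0.4] w 0.014 t 6.0 p [0.4502 0.3678 0.0907] [-1.7990e+02 -3.0000e-02  1.7729e+02]
[-0.03884225  0.02689058 -0.03924001]
```

Request:
servo_tool(moves="0 0 0 0 0 -0.1 1;0 0 0 0 0 -0.1 1;0 0 0 0 0 -0.1 1;0 0 0 0 0 -0.1 1")

```text
time_s: 6.33
tool_pos: [0.4506, 0.3676, 0.0908]
tool_rot: [-180.0, -0.1, -170.8]
force: [-0.2, 0.6, -1.2]
grip_width: 0.015
```

Run:
```python
from h import *
go(.451,.368,.09,184.3)
print(env.get_obs()['wrist_torque'])
```

```text
shift [-0.0004  0.0003  0.0008] turn/0.5 [-0.001 -0.002  0.172] rows 1 each [-0.0004  0.0003  0.0008] [-0.001 -0.002  0.172]
q [ 11.4  34.2 -68.6 100.8  34.   69.2  32.5] F [-0.2  0.6 -1.2] w 0.015 t 6.3333 p [0.4506 0.3676 0.0908] [-1.7996e+02 -6.0000e-02 -1.7076e+02]
[ 0.18254079 -0.04872708 -0.43240735]
```

Request:
servo_tool(moves="0 0 0 0 0 0 0.2;0 0 0 0 0 0 0.2;0 0 0 0 0 0 0.2;0 0 -0.02 0 0 0 0;0 0 -0.03 0 0 0 -1;0 0 -0.03 0 0 0 -1;0 0 -0.03 0 0 0 -1;0 0 0 0 0 0 -1")

```text
time_s: 7.0
tool_pos: [0.4509, 0.367, 0.2033]
tool_rot: [-180.0, -0.2, -171.1]
force: [0.2, 1.1, -0.7]
grip_width: 0.0603
```

Run:
```python
from h import *
import pickle
go(.451,.368,.22,184.3)
c=cam('wrist');c['img']=np.clip(c['img'].astype(float)*1.8,0,255).astype(np.uint8);save(c,'pics/w3.png');pickle.dump(c,open('w3.pkl','wb'))
```

```text
shift [-0.0002  0.0009 -0.0167] turn/0.5 [-0.002 -0.006  0.16 ] rows 1 each [-0.0002  0.0009 -0.0167] [-0.002 -0.006  0.16 ]
q [ 15.3  28.2 -74.   93.7  27.4  79.4  36.6] F [ 0.2  1.1 -0.7] w 0.0603 t 7.0 p [0.4509 0.367  0.2033] [-1.7996e+02 -1.7000e-01 -1.7110e+02]
```

View pics/w3.png

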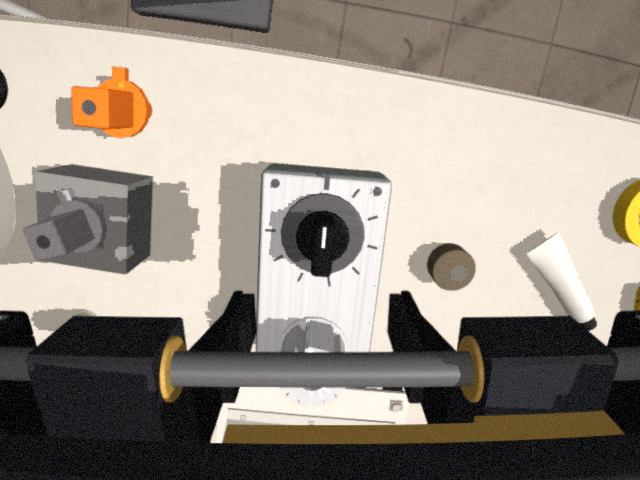

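Run:
```python
from h import *
import pickle
c=pickle.load(open('w3.pkl','rb'))
save(c,'pics/w3a.png',(250,160,400,300),5)
```

```text
(no output)
```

View pics/w3a.png

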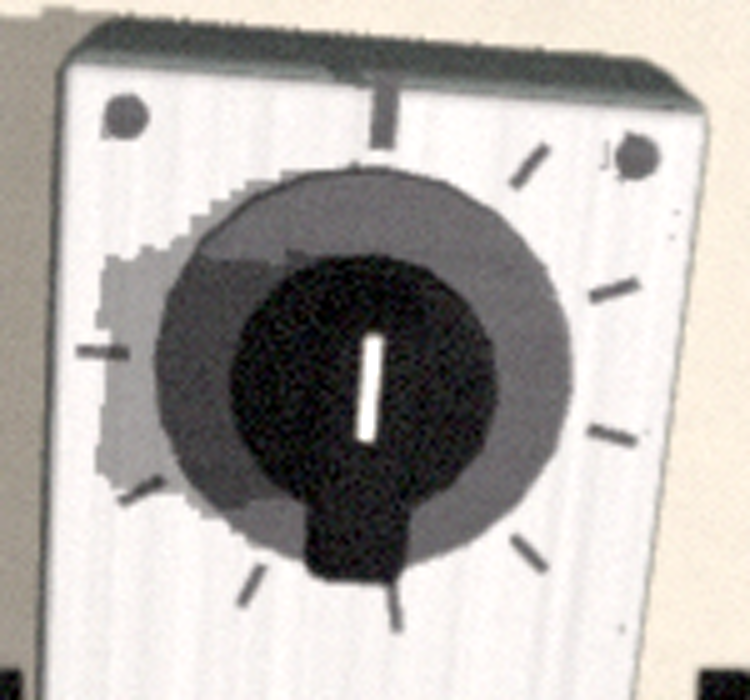

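Run:
```python
from h import *
import pickle
c=pickle.load(open('w3.pkl','rb'))
A=lambda u,v,z:ptz(c,250+u/5,160+v/5,z)
ang=lambda d:np.degrees(np.arctan2(d[1],d[0]))%360
print('line',ang(A(374,336,.104)-A(366,440,.104)),A(374,336,.104),A(366,440,.104))
print('tick',ang(A(385,80,.06)-A(383,148,.06)),A(383,148,.06), 'from axis',ang(A(383,115,.06)-np.array([.4508,.3678,.06])))
print('edges',ang(A(66,70,.06)-A(42,600,.06)),ang(A(705,115,.06)-A(640,690,.06)),ang(A(125,117,.06)-A(637,157,.06)),ang(A(66,66,.06)-A(705,112,.06)))
w=lambda u,v,z:ptz(c,u,v,z)
```

```text
line 184.69001686889976 [0.43461864 0.36617579 0.104     ] [0.44881101 0.36734013 0.104     ]
tick 187.33192661082495 [0.41763946 0.36516441 0.06      ] from axis 185.11790867944302
edges 183.69521986774086 185.33141799961447 274.3229874681042 274.70471551113394
```

Run:
```python
import numpy as np
P=np.load('P.npy')
s=(P[...,2]>.11)&(P[...,0]<.63)&(P[...,0]>.33)&(P[...,1]<.15)&(P[...,1]>-.25)
Q=P[s]
for x in np.arange(.33,.63,.02):
    t=Q[(abs(Q[:,0]-x)<.01)]
    if len(t):
        i=t[:,1].argmax();hi=t[t[:,2]>.2]
        print(round(x,2),t[i].round(3),'hi ymax',hi[hi[:,1].argmax()].round(3) if len(hi) else '')
from scipy.optimize import least_squares
```

```text
0.33 [ 0.331 -0.023  0.115] hi ymax 
0.35 [ 0.345 -0.029  0.15 ] hi ymax 
0.37 [0.379 0.017 0.174] hi ymax [ 0.379 -0.036  0.2  ]
0.39 [0.4   0.049 0.174] hi ymax [ 0.395 -0.033  0.213]
0.41 [0.418 0.065 0.176] hi ymax [ 0.419 -0.032  0.228]
0.43 [0.438 0.076 0.174] hi ymax [ 0.435 -0.025  0.25 ]
0.45 [0.46  0.082 0.175] hi ymax [0.451 0.07  0.268]
0.47 [0.476 0.085 0.177] hi ymax [0.475 0.056 0.26 ]
0.49 [0.487 0.085 0.18 ] hi ymax [0.483 0.034 0.245]
0.51 [0.5   0.083 0.177] hi ymax 
0.53 [0.521 0.077 0.17 ] hi ymax 
0.55 [0.543 0.065 0.176] hi ymax 
0.57 [0.561 0.044 0.174] hi ymax 
0.59 [0.58  0.019 0.176] hi ymax
```

Run:
```python
from h import *
import pickle
for f in('w1','top0'):
    c=pickle.load(open(f+'.pkl','rb'))
    H,W=480,640
    uu,vv=np.meshgrid(np.arange(W),np.arange(H))
    p=cv2.undistortPoints(np.stack([uu,vv],-1).reshape(-1,1,2).astype(float),np.array(c['mtx']),np.array([[c['k1'],0,0,0.]])).reshape(H,W,2)
    z=c['range_z'];P=(np.stack([p[...,0]*z,-p[...,1]*z,-z,np.ones_like(z)],-1)@c['W'].T)[...,:3]
    if f=='w1':P[290:]=0
    for zz in np.arange(.02,.36,.04):
        t=P[(abs(P[...,2]-zz)<.02)&(P[...,1]>.25)&(P[...,1]<.5)&(P[...,0]>.6)]
        if len(t)>5: print(f,zz.round(2),len(t),np.percentile(t[:,0],[0,5,50]).round(3),t[t[:,0].argmin()].round(3))
```

```text
w1 0.02 7654 [0.6   0.615 0.648] [0.6   0.493 0.   ]
w1 0.06 1277 [0.665 0.668 0.673] [0.665 0.466 0.041]
w1 0.1 2645 [0.651 0.655 0.661] [0.651 0.468 0.101]
w1 0.14 4061 [0.658 0.66  0.666] [0.658 0.386 0.143]
w1 0.18 4982 [0.664 0.667 0.672] [0.664 0.482 0.161]
w1 0.22 3933 [0.671 0.673 0.678] [0.671 0.456 0.2  ]
w1 0.26 2539 [0.671 0.675 0.681] [0.671 0.41  0.241]
w1 0.3 38 [0.689 0.689 0.691] [0.689 0.345 0.281]
top0 0.02 5218 [0.6   0.609 0.653] [0.6 0.3 0. ]
top0 0.06 683 [0.602 0.665 0.674] [0.602 0.25  0.046]
top0 0.1 1615 [0.648 0.654 0.662] [0.648 0.473 0.099]
top0 0.14 3092 [0.656 0.66  0.947] [0.656 0.48  0.121]
top0 0.18 1779 [0.662 0.665 0.671] [0.662 0.475 0.161]
top0 0.22 1758 [0.667 0.671 0.677] [0.667 0.48  0.201]
top0 0.26 2261 [0.669 0.672 0.68 ] [0.669 0.425 0.243]
top0 0.3 5527 [0.68  0.685 0.746] [0.68  0.47  0.283]
top0 0.34 3739 [0.684 0.692 0.714] [0.684 0.472 0.322]
```

Run:
```python
from h import *
go(.477,.1735,.23,114.6)
```

```text
shift [ 0.0036 -0.1944 -0.0286] turn/0.5 [-0.011 -0.005  2.593] rows 10.6 each [ 0.0003 -0.0177 -0.0026] [-0.001 -0.     0.236]
q [ 15.3  28.3 -73.9  93.9  27.5  79.3  36.6] F [-0.4 -0.3 -0.1] w 0.0641 t 7.05 p [0.4504 0.366  0.2009] [-179.86   -0.29 -171.11]
```

Request:
servo_tool(moves="0 0 -0.005 0 0 0.22 -1;0 0 -0.005 0 0 0.22 -1;0 0 -0.005 0 0 0.22 -1;0 0 -0.005 0 0 0.22 -1;0 0 -0.005 0 0 0.22 -1;0 0 -0.003 0 0 0.22 -1;0 0 0 0 0 0.22 -1;0 0 0 0 0 0.22 -1;0 0 0 0 0 0.22 -1;0 0 0 0 0 0.22 -1;0 0 0 0 0 0.22 -1;0 0 0 0 0 0.1 -1")

```text
time_s: 8.05
tool_pos: [0.449, 0.3611, 0.2189]
tool_rot: [-179.2, 0.5, 112.6]
force: [0.1, -0.5, 0.6]
grip_width: 0.087
```

Run:
```python
from h import *
go(.477,.1735,.23,114.6)
```

```text
shift [-0.184  -0.0463 -0.0089] turn/0.5 [-0.029  0.016 -0.071] rows 4.7 each [-0.0368 -0.0093 -0.0018] [-0.006  0.003 -0.014]
q [  6.9  19.3 -58.8  92.8  16.8  78.4 -31.6] F [ 0.1 -0.5  0.6] w 0.087 t 8.05 p [0.449  0.3611 0.2189] [-179.16    0.46  112.58]
```

Request:
servo_tool(moves="-0.031 -0.008 -0.002 -0.006 0.003 -0.014 -1;-0.031 -0.008 -0.002 -0.006 0.003 -0.014 -1;-0.031 -0.008 -0.002 -0.006 0.003 -0.014 -1;-0.031 -0.008 -0.002 -0.006 0.003 -0.014 -1;-0.031 -0.008 -0.002 -0.006 0.003 -0.014 -1;-0.025 -0.006 -0.002 0 0 0 -1;0 0 0 0 0 0 -1;0 0 0 0 0 0 -1")

```text
time_s: 8.72
tool_pos: [0.4745, 0.17, 0.223]
tool_rot: [-179.5, -0.1, 114.6]
force: [-0.8, 0.8, -0.6]
grip_width: 0.0874
```

Run:
```python
from h import *
import pickle
go(.477,.1735,.23,114.6)
c=cam('wrist');c['img']=np.clip(c['img'].astype(float)*1.6,0,255).astype(np.uint8);save(c,'pics/w4.png');pickle.dump(c,open('w4.pkl','wb'))
save(c,'pics/w4a.png',(245,160,405,300),5)
```

```text
shift [ 0.0022  0.0037 -0.007 ] turn/0.5 [-0.018 -0.002 -0.001] rows 1 each [ 0.0022  0.0037 -0.007 ] [-0.018 -0.002 -0.001]
q [ 32.5   5.3 -57.4 102.3   4.5  75.4  -1.4] F [-0.8  0.8 -0.6] w 0.0874 t 8.7167 p [0.4745 0.17   0.223 ] [-1.7949e+02 -6.0000e-02  1.1457e+02]
```

View pics/w4.png

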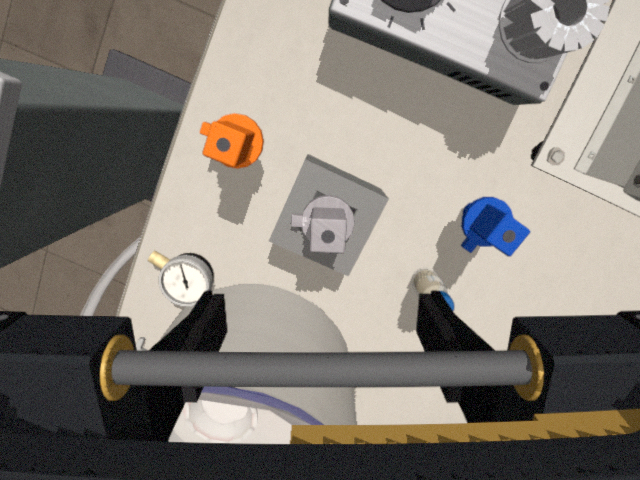

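View pics/w4a.png

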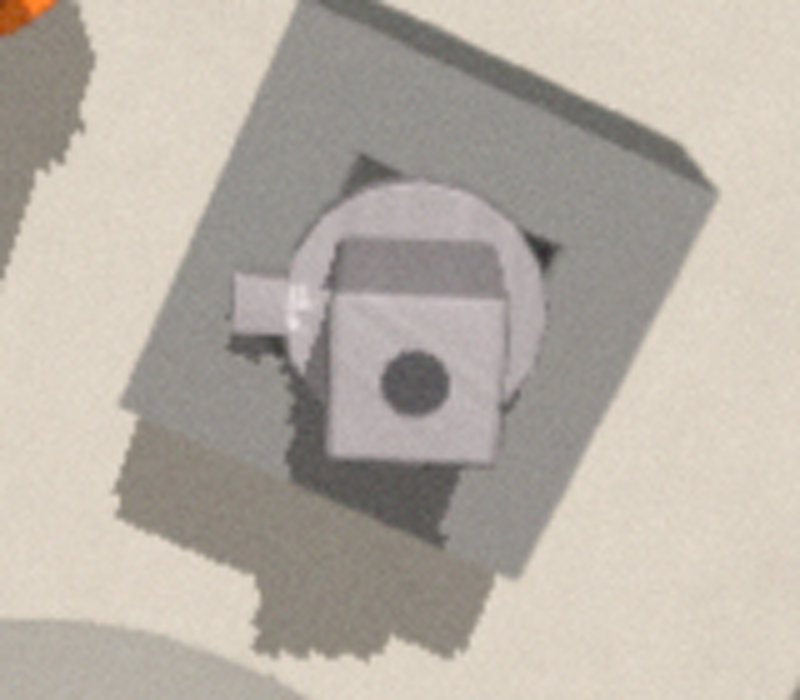

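Run:
```python
from h import *
import pickle
c=pickle.load(open('w4.pkl','rb'))
A=lambda u,v,z:ptz(c,245+u/5,160+v/5,z)
ang=lambda d:np.degrees(np.arctan2(d[1],d[0]))%360
print('hole',A(414,383,.098))
q=[A(u,v,.098) for u,v in[(332,293),(506,298),(495,465),(328,457)]]
print('mid',np.mean(q,0),'edges',ang(q[1]-q[0]),ang(q[2]-q[3]),ang(q[0]-q[3])-90,ang(q[1]-q[2])-90,[np.linalg.norm(q[i]-q[i-1]).round(4) for i in range(4)])
l=[A(u,v,.058) for u,v in[(233,272),(232,333),(300,276),(295,333)]]
print('lug dir',ang((l[0]+l[1]-l[2]-l[3])),ang(l[2]-l[0]),ang(l[3]-l[1]),(l[0]+l[1])/2,'from axis',ang((l[0]+l[1])/2-A(414,383,.098)))
print('collar',A(418,310,.058))
```

```text
hole [0.47689469 0.17294847 0.098     ]
mid [0.47682449 0.17352441 0.098     ] edges 22.901594500646556 21.72850365489015 22.67443899211412 21.881034088483645 [np.float64(0.0246), np.float64(0.0248), np.float64(0.0251), np.float64(0.0244)]
lug dir 202.7573765774412 21.035963603427902 24.57282193534423 [0.44950712 0.16228826 0.058     ] from axis 201.26773908774535
collar [0.47755095 0.17375068 0.058     ]
```

Request:
servo_tool(moves="0.001 0.002 0.02 -0.01 0 0.02 -1;0.001 0.002 0.02 -0.01 0 0.02 -1;0 0 0.02 0 0 0.02 -1;0 0 0.02 0 0 0.02 -1;0 0 0.01 0 0 0 -1;0 0 0 0 0 0 -1")

```text
time_s: 9.27
tool_pos: [0.4756, 0.1817, 0.1286]
tool_rot: [179.8, -0.2, 112.7]
force: [-0.8, 0.2, -0.2]
grip_width: 0.0866
```

Run:
```python
from h import *
go(.477,.1733,.073,112.3)
```

```text
shift [-0.0085 -0.0021  0.0556] turn/0.5 [ 0.007 -0.007  0.016] rows 1.4 each [-0.0043 -0.0011  0.0278] [ 0.003 -0.003  0.008]
q [ 28.4  12.1 -56.7 109.   11.   64.5  -9.7] F [-0.8  0.2 -0.2] w 0.0866 t 9.2667 p [0.4756 0.1817 0.1286] [179.8   -0.2  112.75]
```

Request:
servo_tool(moves="-0.005 -0.001 0.01 0 0 0 -1;-0.003 -0.001 0.01 0 0 0.008 -1;-0.001 0 0.01 0 0 0 -1;0 0 0 0 0 0 -1")

```text
time_s: 9.6
tool_pos: [0.4779, 0.1748, 0.0975]
tool_rot: [179.7, -0.2, 112.7]
force: [-1.5, -1.2, 0.1]
grip_width: 0.0868
```

Run:
```python
from h import *
go(.477,.1733,.073,112.3)
```

```text
shift [-0.0011 -0.0015  0.0245] turn/0.5 [ 0.012 -0.008  0.016] rows 1 each [-0.0011 -0.0015  0.0245] [ 0.012 -0.008  0.016]
q [ 27.6  14.5 -55.6 110.9  13.4  61.1 -10.9] F [-1.5 -1.2  0.1] w 0.0868 t 9.6 p [0.4779 0.1748 0.0975] [179.67  -0.23 112.75]
```

Request:
servo_tool(moves="-0.0015 -0.001 0.01 0.005 -0.004 0.01 -1;-0.0015 -0.001 0.01 0.005 -0.004 0.01 -1;-0.001 0 0.005 0 0 0 -1;0 0 0 0 0 0 -1")

```text
time_s: 9.93
tool_pos: [0.4786, 0.1696, 0.0706]
tool_rot: [179.9, 0.0, 112.0]
force: [-0.9, -0.1, -0.0]
grip_width: 0.0868
```

Run:
```python
from h import *
go(.477,.1733,.073,112.3)
```

```text
shift [ 0.004  -0.0001 -0.0024] turn/0.5 [ 0.004  0.002 -0.009] rows 1 each [ 0.004  -0.0001 -0.0024] [ 0.004  0.002 -0.009]
q [ 26.2  16.9 -54.2 112.2  16.1  58.6 -13.3] F [-0.9 -0.1 -0. ] w 0.0868 t 9.9333 p [0.4786 0.1696 0.0706] [1.7990e+02 5.0000e-02 1.1203e+02]
```

Request:
servo_tool(moves="0.004 0 -0.0024 0.004 0 -0.008 -1;0 0 0 0 0 0 -1;0 0 0 0 0 0 -1", squeeze=40)

```text
time_s: 10.18
tool_pos: [0.477, 0.1738, 0.073]
tool_rot: [-180.0, 0.0, 112.3]
force: [0.5, -0.1, -0.6]
grip_width: 0.0872
```

Run:
```python
from h import *
go(.477,.1733,.073,112.3)
```

```text
shift [-0.0004 -0.0002  0.    ] turn/0.5 [-0.001  0.001 -0.001] rows 1 each [-0.0004 -0.0002  0.    ] [-0.001  0.001 -0.001]
q [ 25.9  16.8 -54.4 112.   15.9  59.1 -13.4] F [ 0.5 -0.1 -0.6] w 0.0872 t 10.1833 p [0.477  0.1738 0.073 ] [-1.7996e+02  2.0000e-02  1.1228e+02]
```

Well placed. Close.

Request:
servo_tool(moves="0 0 0 0 0 0 1;0 0 0 0 0 0 1;0 0 0 0 0 0 1;0 0 0 0 0 0 1;0 0 0 0 0 0 1;0 0 0 0 0 0 1;0 0 0 0 0 0 1;0 0 0 0 0 0 1;0 0 0 0 0 0 1;0 0 0 0 0 0 1;0 0 0 0 0 0 1")

```text
time_s: 11.1
tool_pos: [0.4778, 0.1741, 0.0746]
tool_rot: [179.9, 0.1, 112.3]
force: [-0.2, 0.6, 1.7]
grip_width: 0.0254
```

Run:
```python
from h import *
go(.477,.1733,.073,112.3)
```

```text
shift [-0.0005 -0.001   0.0016] turn/0.5 [ 0.003  0.003 -0.   ] rows 1 each [-0.0005 -0.001   0.0016] [ 0.003  0.003 -0.   ]
q [ 25.9  16.7 -54.5 111.9  15.9  59.1 -13.4] F [-0.2  0.6  1.7] w 0.0254 t 11.1 p [0.4778 0.1741 0.0746] [1.7992e+02 9.0000e-02 1.1229e+02]
```

Request:
servo_tool(moves="0 0 -0.01 0 0 0 1;0 0 -0.01 0 0 0 1;0 0 -0.01 0 0 0 1;0 0 -0.015 0 0 0 1")

```text
time_s: 11.43
tool_pos: [0.4746, 0.1733, 0.1194]
tool_rot: [-179.7, -0.0, 112.3]
force: [-0.7, -0.3, -2.1]
grip_width: 0.0253
```

Run:
```python
from h import *
go(.477,.1733,.22,112.3)
```

```text
shift [-0.0008  0.0016 -0.1006] turn/0.5 [-0.012 -0.002  0.001] rows 2.5 each [-0.0003  0.0005 -0.0335] [-0.004 -0.001  0.   ]
q [ 28.5  12.7 -56.3 109.6  11.6  64.1 -10. ] F [-0.7 -0.3 -2.1] w 0.0253 t 11.4333 p [0.4746 0.1733 0.1194] [-1.7966e+02 -4.0000e-02  1.1234e+02]
```

Request:
servo_tool(moves="0 0 -0.025 0 0 0 1;0 0 -0.025 0 0 0 1;0 0 -0.025 0 0 0 1;0 0 -0.025 0 0 0 1;0 0 0 0 0 0 1")

```text
time_s: 11.85
tool_pos: [0.4753, 0.1753, 0.2303]
tool_rot: [-180.0, 0.1, 112.5]
force: [0.6, 0.4, -2.1]
grip_width: 0.0257
```

Run:
```python
from h import *
import pickle
go(.5505,.3755,.22,94.4)
c=cam('wrist');c['img']=np.clip(c['img'].astype(float)*1.6,0,255).astype(np.uint8);save(c,'pics/w5.png');pickle.dump(c,open('w5.pkl','wb'))
c=cam('side');save(c,'pics/s5.png',(220,150,460,330),3.2)
```

```text
shift [0.1562 0.1461 0.0101] turn/0.5 [-0.     0.002  0.632] rows 5.4 each [0.026  0.0244 0.0017] [-0.     0.     0.105]
q [ 32.6   4.8 -57.9 101.8   4.3  75.7  -3.8] F [ 0.6  0.4 -2.1] w 0.0257 t 11.85 p [0.4753 0.1753 0.2303] [-1.7998e+02  6.0000e-02  1.1250e+02]
```

View pics/w5.png

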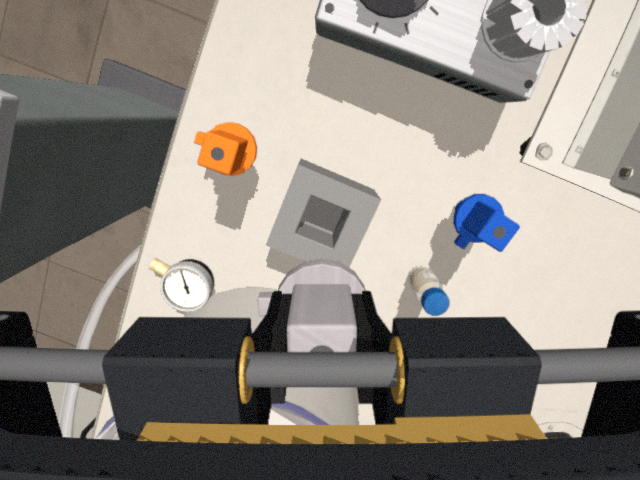

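View pics/s5.png

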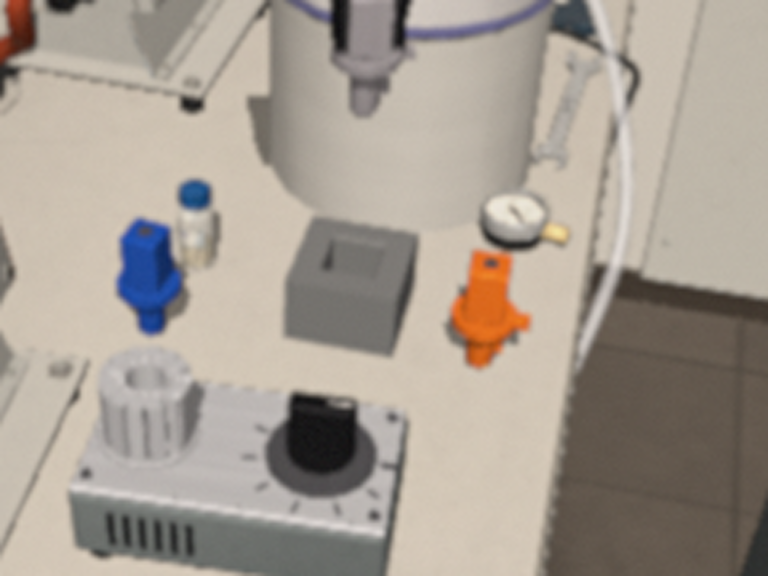

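Request:
servo_tool(moves="0.03 0.03 0 0 0 0.1 1;0.03 0.03 0 0 0 0.1 1;0.026 0.03 0 0 0 0.1 1;0.015 0.025 0 0 0 0.1 1;0 0 0 0 0 0.1 1;0 0 0 0 0 0.1 1;0 0 0 0 0 0 1")

```text
time_s: 12.53
tool_pos: [0.549, 0.301, 0.2096]
tool_rot: [-178.6, 0.9, 94.0]
force: [-0.8, -0.3, -2.5]
grip_width: 0.0257
```

Run:
```python
from h import *
import pickle
go(.5505,.3755,.2,94.4)
c=cam('wrist');c['img']=np.clip(c['img'].astype(float)*1.4,0,255).astype(np.uint8);save(c,'pics/w6.png');pickle.dump(c,open('w6.pkl','wb'))
```

```text
shift [0.0743 0.007  0.0082] turn/0.5 [-0.047  0.033 -0.013] rows 1.9 each [0.0372 0.0035 0.0041] [-0.024  0.016 -0.007]
q [  8.9  26.  -53.6  85.7  20.9  80.5 -41.9] F [-0.8 -0.3 -2.5] w 0.0257 t 12.5333 p [0.549  0.301  0.2096] [-178.64    0.94   94.03]
```

View pics/w6.png

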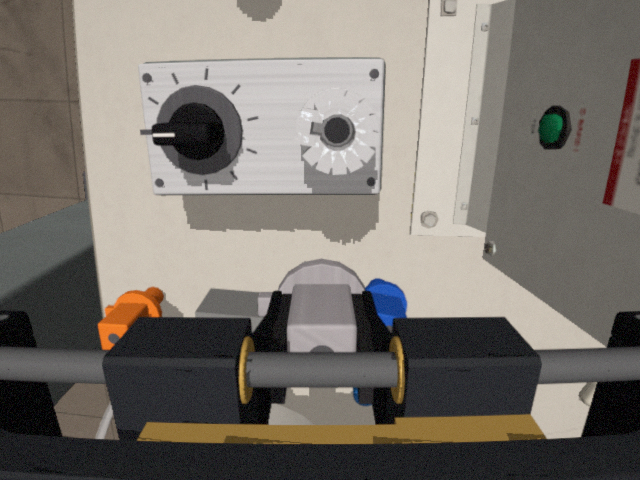

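Run:
```python
from h import *
import pickle
c=pickle.load(open('w6.pkl','rb'))
save(c,'pics/w6a.png',(290,80,400,190),6)
save(c,'pics/w6b.png',(245,250,405,370),5)
```

```text
(no output)
```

View pics/w6a.png

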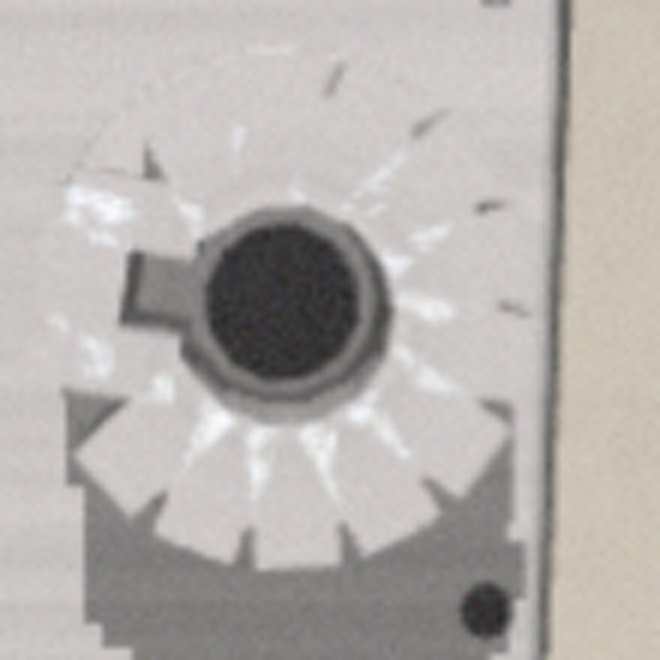

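View pics/w6b.png

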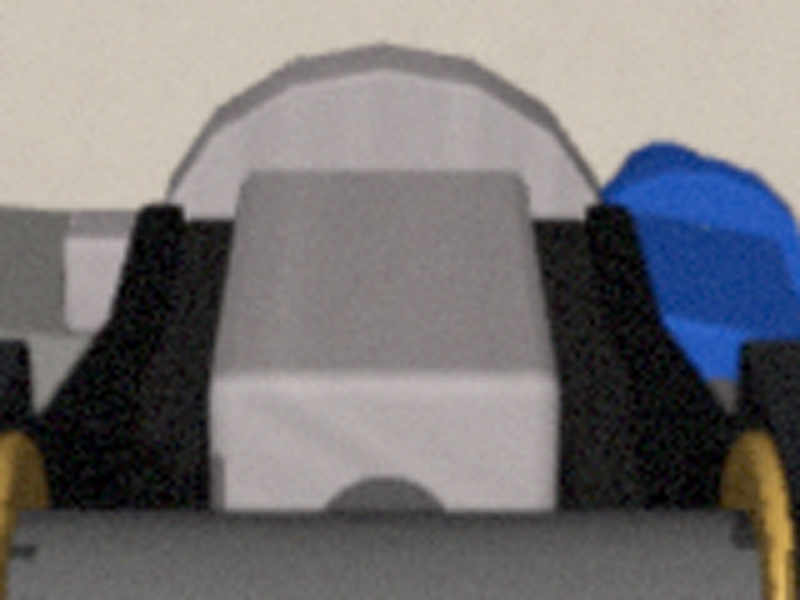

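Run:
```python
from h import *
import pickle
from scipy.optimize import least_squares
c=pickle.load(open('w6.pkl','rb'));print('cam',c['W'][:3,3])
A=lambda u,v,z:ptz(c,290+u/6,80+v/6,z)
ang=lambda d:np.degrees(np.arctan2(d[1],d[0]))%360
def fit(pts,z,r=None):
    q=np.array([A(u,v,z)[:2] for u,v in pts])
    if r: s=least_squares(lambda p:np.hypot(*(q-p).T)-r,q.mean(0));return s.x.round(5),(s.fun*1e3).round(1)
    s=least_squares(lambda p:np.hypot(*(q-p[:2]).T)-p[2],[*q.mean(0),.02]);return s.x.round(5),(s.fun*1e3).round(1)
out=[(75,455),(140,515),(160,535),(235,562),(255,570),(340,567),(360,560),(435,515),(460,498),(510,430)]
print('outer',fit(out,.104),fit(out,.104,.026))
bore=[(392,310),(385,350),(350,400),(285,422),(225,405),(188,350)]
print('bore low',fit(bore,.104),fit(bore,.104,.011))
bore2=bore+[(280,205),(340,220),(375,260),(205,240)]
print('bore all',fit(bore2,.104),fit(bore2,.104,.011))
print('ejector',fit([(205,300),(282,222),(358,300),(282,380)],.076))
print('key',ang(A(135,288,.104)-A(290,312,.104)), 'edges',ang(A(140,252,.104)-A(195,262,.104)),ang(A(124,322,.104)-A(188,335,.104)))
for n,(u,v) in dict(tl=(147,77),tr=(374,74),br=(371,187),bl=(159,183)).items(): print(n,ptz(c,u,v,.06).round(4))
print('line',ang(ptz(c,153,134,.104)-ptz(c,173,135,.104)))
m=np.mean([ptz(c,u,v,.06) for u,v in[(147,77),(374,74),(371,187),(159,183)]],0);print('m',m)
# held shaft collar far rim
B=lambda u,v,z:ptz(c,245+u/5,250+v/5,z)
T=toolT()
```

```text
cam [0.54641466 0.38787219 0.35859733]
outer (array([0.55178, 0.37424, 0.02575]), array([ 0.3, -0.5,  0. , -0.2,  0.2,  0.3,  0.2, -0.4,  0. ,  0. ])) (array([0.55174, 0.37453]), array([ 0.2, -0.6,  0. , -0.2,  0.3,  0.4,  0.2, -0.4, -0. , -0.1]))
bore low (array([0.55163, 0.37466, 0.0108 ]), array([ 0.1, -0. , -0. , -0.1,  0.2, -0.1])) (array([0.55155, 0.3749 ]), array([-0.1, -0.1,  0. , -0. ,  0.2, -0.3]))
bore all (array([0.55148, 0.37481, 0.01092]), array([ 0.1,  0. ,  0.1, -0. ,  0.1, -0.3,  0. ,  0. , -0.2,  0.2])) (array([0.55145, 0.37481]), array([ 0. , -0. ,  0. , -0.1,  0. , -0.4, -0.1, -0.1, -0.3,  0.1]))
ejector (array([0.5515 , 0.37481, 0.00876]), array([-0.,  0., -0.,  0.]))
key 175.4175836453055 edges 173.9201273332377 172.7269151265422
tl [0.4133 0.4031 0.06  ]
tr [0.5746 0.4142 0.06  ]
br [0.5807 0.3346 0.06  ]
bl [0.4186 0.3264 0.06  ]
line 180.30891950134605
m [0.49678811 0.36956455 0.06      ]
```

Run:
```python
from h import *
import pickle
from scipy.optimize import least_squares
c=pickle.load(open('w6.pkl','rb'))
# tool pose at picture time
T=c['W']@np.linalg.inv(np.array(c['hand_eye']))
print('tool',T[:3,3],R.from_matrix(T[:3,:3]).as_euler('xyz',degrees=True))
H=np.array(c['hand_eye'])
def Bt(u,v,zt):  # intersect with tool-plane z=zt
    d=H[:3,:3]@ray(c,245+u/5,250+v/5);o=H[:3,3];return (o+d*(zt-o[2])/d[2])[:2]
pts=[(178,180),(215,110),(300,58),(385,43),(470,58),(550,110),(592,170)]
top=[(195,172),(240,128),(320,82),(385,68),(455,82),(525,128)]
for zt in(.0225,.0245,.0265):
    q=np.array([Bt(u,v,zt) for u,v in pts])
    s=least_squares(lambda p:np.hypot(*(q-p[:2]).T)-p[2],[0,0,.022]);s2=least_squares(lambda p:np.hypot(*(q-p[:2]).T)-.022,[0,0])
    print('bottom rim',zt,(s.x*1e3).round(2),(s2.x*1e3).round(2),(s2.fun*1e3).round(1))
    q=np.array([Bt(u,v,zt-.008) for u,v in top])
    s2=least_squares(lambda p:np.hypot(*(q-p[:2]).T)-.022,[0,0]);print('  top rim',(s2.x*1e3).round(2),(s2.fun*1e3).round(1))
    a,b=Bt(212,378,zt-.048),Bt(556,375,zt-.048);print('  head top edge',(a*1e3).round(1),(b*1e3).round(1),'w',np.linalg.norm(a-b)*1e3,'centre x',(a+b)[0]*500-13)
    a,b=Bt(243,172,zt-.008),Bt(525,172,zt-.008);print('  head bottom edge',(a*1e3).round(1),(b*1e3).round(1))
```

```text
tool [0.54895719 0.3010153  0.20956964] [-178.64231791    0.93674455   94.03270622]
bottom rim 0.0225 [ 0.89  0.3  21.07] [-0.29  0.32] [-0.7  0.2  0.2  0.2  0.1 -0.2 -0.4]
  top rim [-0.39  0.52] [-0.4 -0.4  0.3  0.8  0.3 -1. ]
  head top edge [ 14.1 -12. ] [14.3 12.3] w 24.30489407107101 centre x 1.1638440772205936
  head bottom edge [ 12.5 -12.5] [12.4 12.9]
bottom rim 0.0245 [-0.08  0.31 21.31] [-0.95  0.32] [-0.6  0.2  0.1  0.1  0.1 -0.2 -0.3]
  top rim [-1.11  0.48] [-0.4 -0.4  0.3  0.8  0.3 -1. ]
  head top edge [ 12.9 -12.2] [13.1 12.5] w 24.69386707735682 centre x 0.04022960435705869
  head bottom edge [ 11.6 -12.6] [11.5 13. ]
bottom rim 0.0265 [-1.04  0.31 21.56] [-1.6   0.32] [-0.5  0.3  0.1  0.   0.  -0.1 -0.1]
  top rim [-1.84  0.44] [-0.3 -0.4  0.2  0.8  0.3 -0.9]
  head top edge [ 11.8 -12.4] [12.  12.7] w 25.08284008364263 centre x -1.0833848685064709
  head bottom edge [ 10.7 -12.8] [10.7 13.2]
```

Run:
```python
from h import *
go(.5514,.3754,.19,85.3)
```

```text
shift [0.0747 0.0087 0.0179] turn/0.5 [-0.046  0.037  0.308] rows 1.9 each [0.0374 0.0044 0.0089] [-0.023  0.019  0.154]
q [  8.9  26.  -53.6  85.8  20.9  80.5 -41.8] F [-0.5  0.4 -3. ] w 0.0259 t 12.5833 p [0.5485 0.3006 0.2093] [-178.6     0.97   94.15]
```

Request:
servo_tool(moves="0.02 0.002 0.003 -0.01 0.01 0.06 1;0.02 0.002 0.003 -0.01 0.01 0.06 1;0.02 0.002 0.003 -0.01 0.01 0.06 1;0.012 0.002 0.003 -0.01 0 0.06 1;0 0 0.003 0 0 0.06 1;0 0 0 0 0 0 1;0 0 0 0 0 0 1")

```text
time_s: 13.17
tool_pos: [0.552, 0.368, 0.186]
tool_rot: [-179.4, 0.8, 85.5]
force: [-0.5, -0.5, -1.2]
grip_width: 0.0259
```

Run:
```python
from h import *
go(.5514,.3754,.185,85.3)
```

```text
shift [ 0.0073 -0.0011  0.0009] turn/0.5 [-0.019  0.027  0.008] rows 1 each [ 0.0073 -0.0011  0.0009] [-0.019  0.027  0.008]
q [ -0.2  30.5 -50.7  82.4  23.6  79.2 -56.2] F [-0.5 -0.5 -1.2] w 0.0259 t 13.1667 p [0.552 0.368 0.186] [-179.44    0.78   85.54]
```

Request:
servo_tool(moves="0.005 -0.001 0.001 -0.015 0.02 0.006 1;0.002 0 0 -0.004 0.006 0 1;0 0 0 0 0 0 1;0 0 0 0 0 0 1")

```text
time_s: 13.5
tool_pos: [0.5519, 0.3727, 0.1847]
tool_rot: [179.9, 0.1, 85.4]
force: [-0.1, 1.0, -2.3]
grip_width: 0.0259
```

Run:
```python
from h import *
import pickle
go(.5514,.3754,.185,85.3)
c=cam('side');c['img']=np.clip(c['img'].astype(float)*1.4,0,255).astype(np.uint8);save(c,'pics/s7.png',(220,220,340,320),6);pickle.dump(c,open('s7.pkl','wb'))
c=cam('wrist');c['img']=np.clip(c['img'].astype(float)*1.4,0,255).astype(np.uint8);save(c,'pics/w7.png',(200,150,440,330),3.3);pickle.dump(c,open('w7.pkl','wb'))
```

```text
shift [ 0.0027 -0.0007 -0.0004] turn/0.5 [0.002 0.003 0.003] rows 1 each [ 0.0027 -0.0007 -0.0004] [0.002 0.003 0.003]
q [ -0.1  30.2 -50.8  83.   23.6  78.  -56.6] F [-0.1  1.  -2.3] w 0.0259 t 13.5 p [0.5519 0.3727 0.1847] [1.7995e+02 9.0000e-02 8.5380e+01]
```

View pics/s7.png

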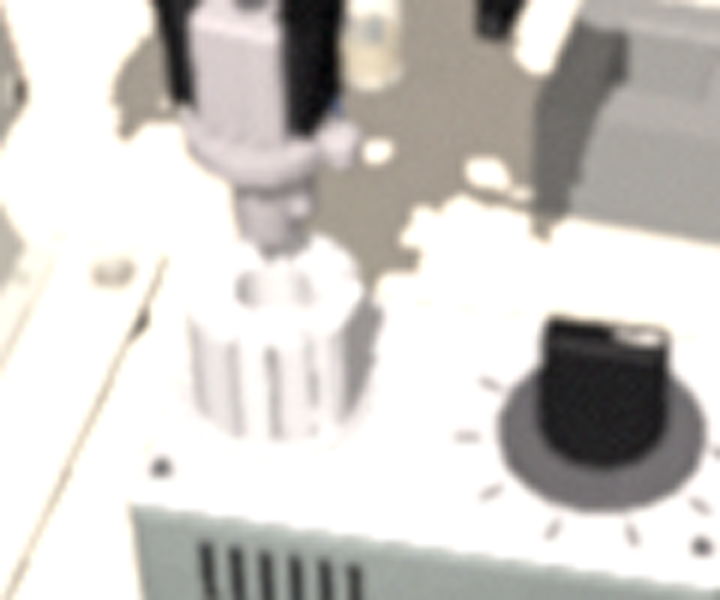

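View pics/w7.png

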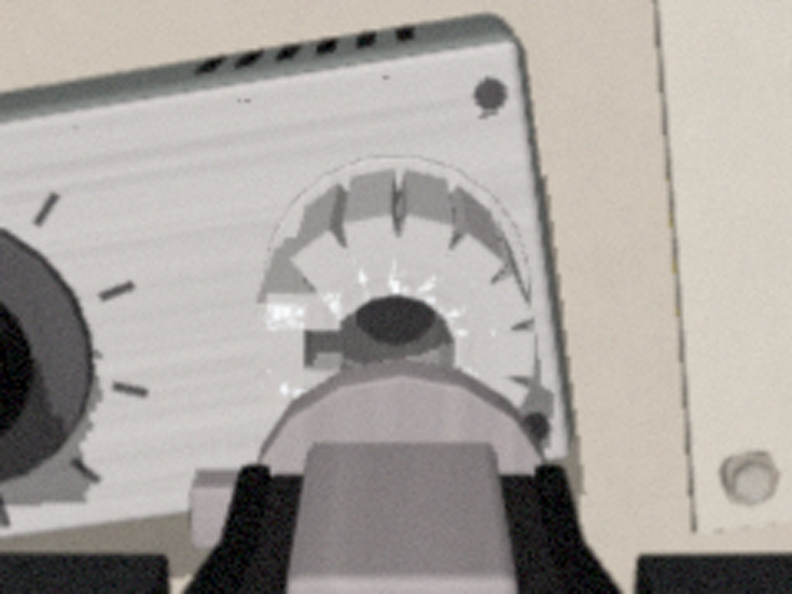

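Run:
```python
from h import *
import pickle
from scipy.optimize import least_squares
c=pickle.load(open('w7.pkl','rb'))
A=lambda u,v,z:ptz(c,200+u/3.3,150+v/3.3,z)
ang=lambda d:np.degrees(np.arctan2(d[1],d[0]))%360
q=np.array([A(u,v,.104)[:2] for u,v in[(341,325),(360,306),(396,295),(432,306),(452,330),(456,355)]])
s=least_squares(lambda p:np.hypot(*(q-p).T)-.011,q.mean(0));print('bore',s.x,(s.fun*1e3).round(1))
q=np.array([A(u,v,.104)[:2] for u,v in[(293,258),(335,232),(350,226),(395,217),(455,235),(500,268),(525,320)]])
s=least_squares(lambda p:np.hypot(*(q-p).T)-.026,q.mean(0)-[0,.02]);print('hub outer',s.x,(s.fun*1e3).round(1))
print('key edges',ang(A(305,330,.104)-A(343,333,.104)),ang(A(305,366,.104)-A(340,369,.104)),ang(A(305,348,.104)-np.array([.5516,.3747,.104])))
print('drive edge',ang(A(510,40,.06)-A(0,122,.06)))
zs=toolT()[2,3]-.0245
q=np.array([A(u,v,zs)[:2] for u,v in[(262,440),(285,408),(330,375),(400,360),(470,375),(520,415),(540,440)]])
s=least_squares(lambda p:np.hypot(*(q-p).T)-.022,q.mean(0)-[0,.02]);print('collar',s.x,(s.fun*1e3).round(1),zs)
c=pickle.load(open('s7.pkl','rb'))
S=lambda u,v,z:ptz(c,220+u/6,220+v/6,z)
print('side: tip',S(275,248,.1222),'bore',S(277,288,.104),'hub outer',S((190+363)/2,290,.104),'collar bottom rim', S(258,165,zs))
print(toolT()[:3,3])
```

```text
bore [0.55152734 0.37497054] [ 0.4 -0.  -0.1 -0.   0.1  0.2]
hub outer [0.5505188  0.37414991] [-0.1 -0.2 -0.1  0.5 -0.1  0.1 -0.3]
key edges 170.45824849914126 170.01434325596577 172.55209152451343
drive edge 4.149561204065054
collar [0.55193812 0.37167147] [ 0.1  0.   0.  -0.1 -0.  -0.2  0.3] 0.16022769656105673
side: tip [0.54685245 0.37814591 0.1222    ] bore [0.54801343 0.37605867 0.104     ] hub outer [0.54787489 0.37690357 0.104     ] collar bottom rim [0.54704482 0.38556286 0.1602277 ]
[0.55205234 0.37274857 0.1847277 ]
```

Run:
```python
from h import *
import pickle
c=pickle.load(open('w7.pkl','rb'));save(c,'pics/w7z.png',(275,225,355,285),10)
c=pickle.load(open('w6.pkl','rb'));save(c,'pics/w6z.png',(300,100,370,160),11)
```

```text
(no output)
```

View pics/w7z.png

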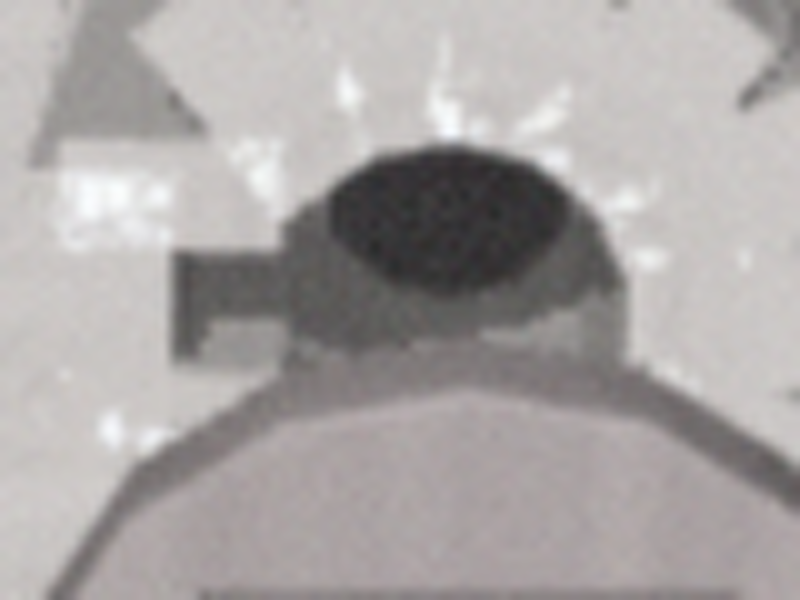

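View pics/w6z.png

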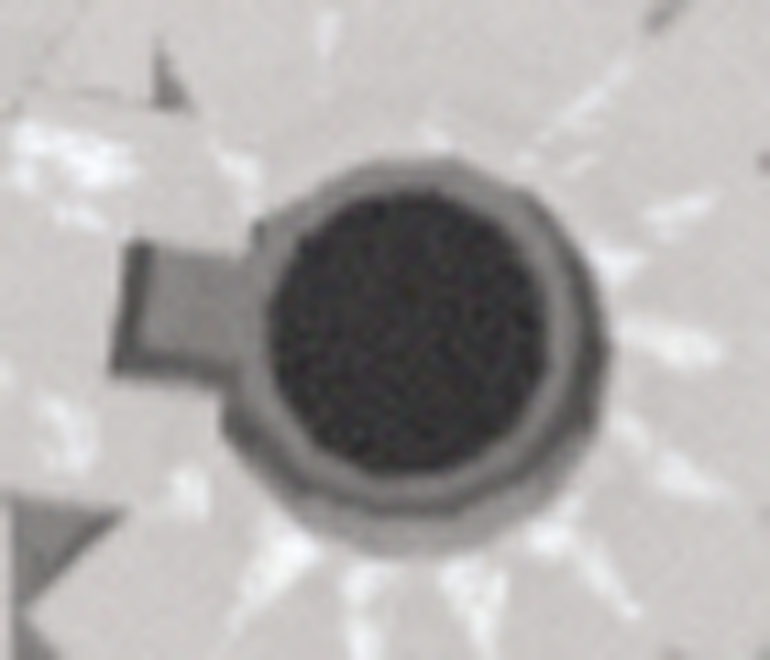

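Run:
```python
from h import *
import pickle
ang=lambda d:np.degrees(np.arctan2(d[1],d[0]))%360
c7=pickle.load(open('w7.pkl','rb'));c6=pickle.load(open('w6.pkl','rb'))
a=lambda u,v:ptz(c7,275+u/10,225+v/10,.104)
b=lambda u,v:ptz(c6,300+u/11,100+v/11,.104)
print(ang(a(172,250)-a(285,252)),ang(a(172,365)-a(280,368)),ang(a(172,250)-a(172,365))+90, a(172,307), ang(a(172,307)-[.5515,.3749,.104]))
print(ang(b(125,240)-b(250,262)),ang(b(112,378)-b(230,392)),ang(b(125,240)-b(112,378))+90,b(118,309),ang(b(118,309)-[.5515,.3748,.104]))
```

```text
174.1587911458831 173.54470699732815 173.95597073989467 [0.53452741 0.37676407 0.104     ] 173.7324113443188
174.22833960066703 177.33887763026775 177.9492580897334 [0.53478093 0.37629191 0.104     ] 174.90078098969522
```

Run:
```python
from h import *
go(.5516,.3758,.175,84.3)
```

```text
shift [ 0.003  -0.0007  0.0097] turn/0.5 [0.002 0.003 0.037] rows 1 each [ 0.003  -0.0007  0.0097] [0.002 0.003 0.037]
q [ -0.1  30.2 -50.8  82.9  23.6  78.  -56.6] F [ 0.3  1.2 -1.8] w 0.0256 t 13.6 p [0.5521 0.3727 0.1847] [1.7994e+02 8.0000e-02 8.5360e+01]
```

Request:
servo_tool(moves="0.002 -0.0004 0.003 0 0.002 0.02 1;0.001 -0.0003 0.003 0 0 0.015 1;0 0 0.003 0 0 0 1;0 0 0 0 0 0 1;0 0 0 0 0 0 1")

```text
time_s: 14.02
tool_pos: [0.552, 0.3757, 0.1749]
tool_rot: [179.9, 0.0, 84.2]
force: [0.2, 0.5, -2.5]
grip_width: 0.0258
```

Run:
```python
from h import *
go(.5516,.3758,.16,84.3)
```

```text
shift [ 0.0001 -0.0004  0.0149] turn/0.5 [ 0.003  0.001 -0.003] rows 1 each [ 0.0001 -0.0004  0.0149] [ 0.003  0.001 -0.003]
q [ -0.6  30.6 -50.4  83.4  23.8  77.  -58.1] F [ 0.2  0.5 -2.5] w 0.0258 t 14.0167 p [0.552  0.3757 0.1749] [1.7991e+02 2.0000e-02 8.4210e+01]
```

Tip is ~12 mm above the face. Descend slowly into the bore, watching force.

Request:
servo_tool(moves="0 -0.0004 0.003 0.002 0 0 1;0 0 0.003 0 0 0 1;0 0 0.003 0 0 0 1;0 0 0.003 0 0 0 1;0 0 0 0 0 0 1")

```text
time_s: 14.43
tool_pos: [0.5515, 0.3756, 0.1614]
tool_rot: [180.0, 0.0, 84.2]
force: [-0.8, -0.9, -2.5]
grip_width: 0.0258
```

Run:
```python
from h import *
go(.5516,.3758,.15,84.3)
```

```text
shift [0.0002 0.0001 0.0114] turn/0.5 [ 0.     0.001 -0.003] rows 1 each [0.0002 0.0001 0.0114] [ 0.     0.001 -0.003]
q [ -0.7  31.2 -50.1  84.3  24.2  75.8 -58.5] F [-0.8 -0.9 -2.5] w 0.0258 t 14.4333 p [0.5515 0.3756 0.1614] [1.800e+02 3.000e-02 8.422e+01]
```

Request:
servo_tool(moves="0 0 0.003 0 0 0 1;0 0 0.003 0 0 0 1;0 0 0.001 0 0 0 1;0 0 0 0 0 0 1")

```text
time_s: 14.77
tool_pos: [0.5515, 0.3755, 0.1534]
tool_rot: [-180.0, 0.0, 84.2]
force: [-1.1, 0.3, -1.5]
grip_width: 0.0255
```

Run:
```python
from h import *
go(.5516,.3758,.15,84.3)
c=cam('wrist');c['img']=np.clip(c['img'].astype(float)*1.4,0,255).astype(np.uint8);save(c,'pics/w8.png',(200,150,440,330),3.3)
c=cam('side');save(c,'pics/s8.png',(220,220,340,320),6)
```

```text
shift [0.0003 0.0001 0.0034] turn/0.5 [-0.     0.002 -0.003] rows 1 each [0.0003 0.0001 0.0034] [-0.     0.002 -0.003]
q [ -0.8  31.6 -49.9  84.8  24.5  75.  -58.6] F [-1.1  0.3 -1.5] w 0.0255 t 14.7667 p [0.5515 0.3755 0.1534] [-1.7999e+02  4.0000e-02  8.4220e+01]
```

View pics/w8.png

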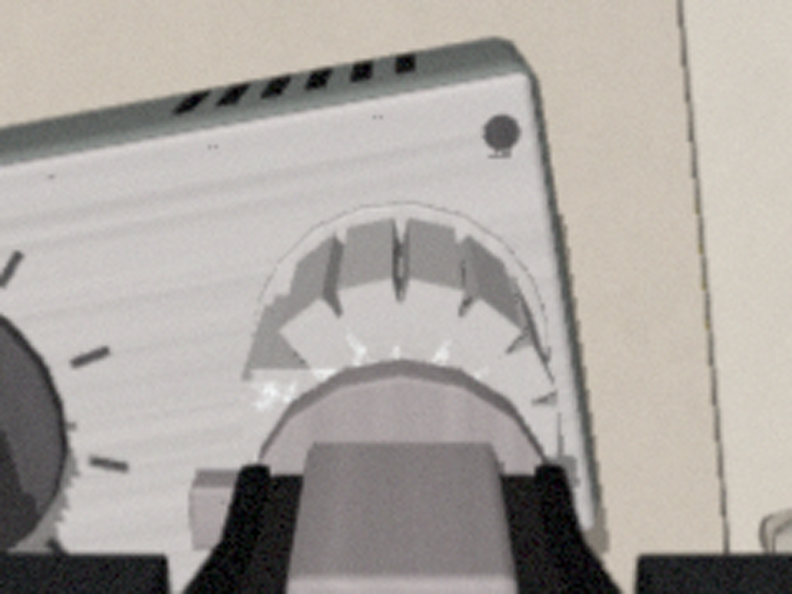

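View pics/s8.png

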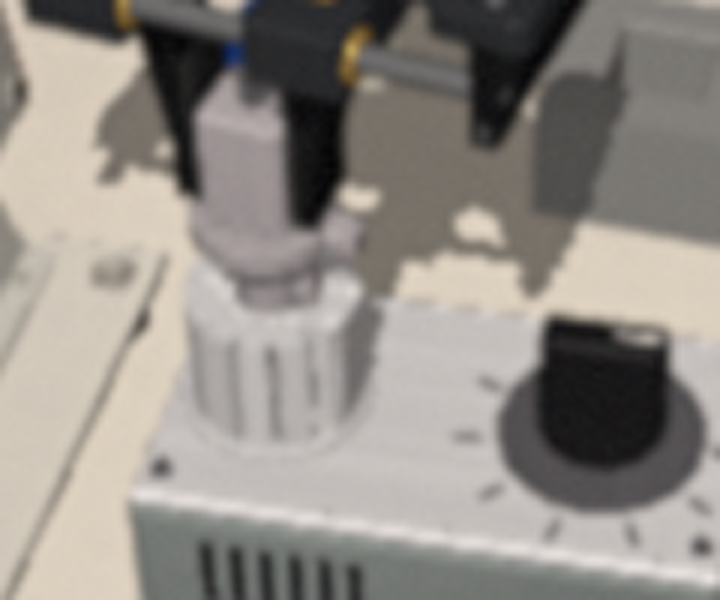

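Request:
servo_tool(moves="0 0 0.002 0 0 0 1;0 0 0.002 0 0 0 1;0 0 0.002 0 0 0 1;0 0 0 0 0 0 1")

```text
time_s: 15.2
tool_pos: [0.5518, 0.3758, 0.1477]
tool_rot: [180.0, -0.0, 84.2]
force: [0.2, -0.1, -2.8]
grip_width: 0.0255
```

Run:
```python
from h import *
go(.5516,.3758,.14,84.3);print(env.get_obs()['wrist_torque'])
```

```text
shift [-0.0001 -0.0002  0.0077] turn/0.5 [ 0.002 -0.    -0.003] rows 1 each [-0.0001 -0.0002  0.0077] [ 0.002 -0.    -0.003]
q [ -0.8  31.8 -49.8  85.2  24.7  74.4 -58.8] F [ 0.2 -0.1 -2.8] w 0.0255 t 15.2 p [0.5518 0.3758 0.1477] [179.95  -0.    84.21]
[-0.03121366 -0.0378008  -0.00191482]
```

Request:
servo_tool(moves="0 0 0.003 0 0 0 1;0 0 0.003 0 0 0 1;0 0 0.003 0 0 0 1;0 0 0.003 0 0 0 1;0 0 0 0 0 0 1")

```text
time_s: 15.62
tool_pos: [0.552, 0.3762, 0.136]
tool_rot: [179.9, -0.0, 84.2]
force: [-1.7, -1.3, 3.7]
grip_width: 0.0258
```

Run:
```python
from h import *
go(.5516,.3758,.1285,84.3);print(env.get_obs()['wrist_torque'])
```

```text
shift [-0.0004 -0.0004  0.0075] turn/0.5 [ 0.004 -0.001 -0.003] rows 1 each [-0.0004 -0.0004  0.0075] [ 0.004 -0.001 -0.003]
q [ -1.   32.3 -49.5  85.9  25.2  73.3 -59.1] F [-1.7 -1.3  3.7] w 0.0258 t 15.6167 p [0.552  0.3762 0.136 ] [ 1.799e+02 -3.000e-02  8.421e+01]
[-0.37530778  0.24786961 -0.00845026]
```

Request:
servo_tool(moves="-0.0004 -0.0004 0.003 0.003 0 0 1;0 0 0.003 0 0 0 1;0 0 0.002 0 0 0 1", squeeze=55)

```text
time_s: 15.87
tool_pos: [0.5521, 0.3763, 0.1313]
tool_rot: [179.9, -0.0, 84.2]
force: [-2.0, -1.6, 6.8]
grip_width: 0.0257
```

Run:
```python
from h import *
go(.5516,.3758,.1285,84.3);print(env.get_obs()['wrist_torque'])
```

```text
shift [-0.0005 -0.0004  0.0028] turn/0.5 [ 0.005 -0.002 -0.004] rows 1 each [-0.0005 -0.0004  0.0028] [ 0.005 -0.002 -0.004]
q [ -1.   32.5 -49.4  86.2  25.4  72.8 -59.3] F [-2.  -1.6  6.8] w 0.0257 t 15.8667 p [0.5521 0.3763 0.1313] [ 1.7985e+02 -5.0000e-02  8.4190e+01]
[-0.68655146  0.57811375  0.0315825 ]
```

Request:
servo_tool(moves="-0.0005 -0.0005 0.003 0.004 0 0 1;0 0 0.003 0 0 0 1;0 0 0.003 0 0 0 1")

```text
time_s: 16.12
tool_pos: [0.5521, 0.3762, 0.1286]
tool_rot: [179.8, -0.0, 84.2]
force: [-5.4, -6.9, 22.2]
grip_width: 0.0255
```

Run:
```python
from h import *
go(.5516,.3758,.1285,84.3);print(env.get_obs()['wrist_torque'])
```

```text
shift [-0.0005 -0.0005  0.0001] turn/0.5 [ 0.008 -0.001 -0.005] rows 1 each [-0.0005 -0.0005  0.0001] [ 0.008 -0.001 -0.005]
q [ -1.1  32.6 -49.3  86.4  25.6  72.5 -59.5] F [-5.4 -6.9 22.2] w 0.0255 t 16.1167 p [0.5521 0.3762 0.1286] [ 1.7977e+02 -3.0000e-02  8.4150e+01]
[-1.54283748  1.58712699 -0.00388929]
```

Request:
servo_tool(moves="-0.0005 -0.0005 0.003 0.005 0 0 1;-0.0003 -0.0003 0.003 0.003 0 0 1;0 0 0.003 0 0 0 1")

```text
time_s: 16.37
tool_pos: [0.5521, 0.3762, 0.1286]
tool_rot: [179.7, -0.0, 84.1]
force: [-5.2, -5.6, 15.1]
grip_width: 0.0255
```

Run:
```python
from h import *
for i in range(4):
    go(.5516,.3758,.1285,84.3)
    c=cam('side' if i<3 else 'wrist')
    save(c,f'pics/s9_{i}.png',(220,220,340,320) if i<3 else (200,150,440,330),6 if i<3 else 3.3)
```

```text
shift [-0.0005 -0.0004  0.0001] turn/0.5 [ 0.01  -0.001 -0.007] rows 1 each [-0.0005 -0.0004  0.0001] [ 0.01  -0.001 -0.007]
q [ -1.1  32.6 -49.3  86.5  25.6  72.5 -59.5] F [-5.2 -5.6 15.1] w 0.0255 t 16.3667 p [0.5521 0.3762 0.1286] [ 1.7972e+02 -3.0000e-02  8.4110e+01]
shift [-0.0005 -0.0004  0.0001] turn/0.5 [ 0.01  -0.001 -0.006] rows 1 each [-0.0005 -0.0004  0.0001] [ 0.01  -0.001 -0.006]
q [ -1.1  32.6 -49.3  86.5  25.6  72.5 -59.5] F [-4.4 -4.4 15. ] w 0.0253 t 16.4167 p [0.5521 0.3763 0.1286] [ 1.797e+02 -2.000e-02  8.411e+01]
shift [-0.0005 -0.0004  0.0001] turn/0.5 [ 0.01  -0.001 -0.007] rows 1 each [-0.0005 -0.0004  0.0001] [ 0.01  -0.001 -0.007]
q [ -1.1  32.6 -49.3  86.5  25.6  72.5 -59.5] F [-4.7 -4.4 14.4] w 0.0259 t 16.4667 p [0.5521 0.3762 0.1286] [ 1.7971e+02 -3.0000e-02  8.4110e+01]
shift [-0.0005 -0.0004  0.0001] turn/0.5 [ 0.01  -0.001 -0.007] rows 1 each [-0.0005 -0.0004  0.0001] [ 0.01  -0.001 -0.007]
q [ -1.1  32.6 -49.3  86.5  25.6  72.5 -59.5] F [-5.2 -5.3 13.9] w 0.0256 t 16.5167 p [0.5521 0.3762 0.1286] [ 1.7971e+02 -3.0000e-02  8.4110e+01]
```

View pics/s9_2.png

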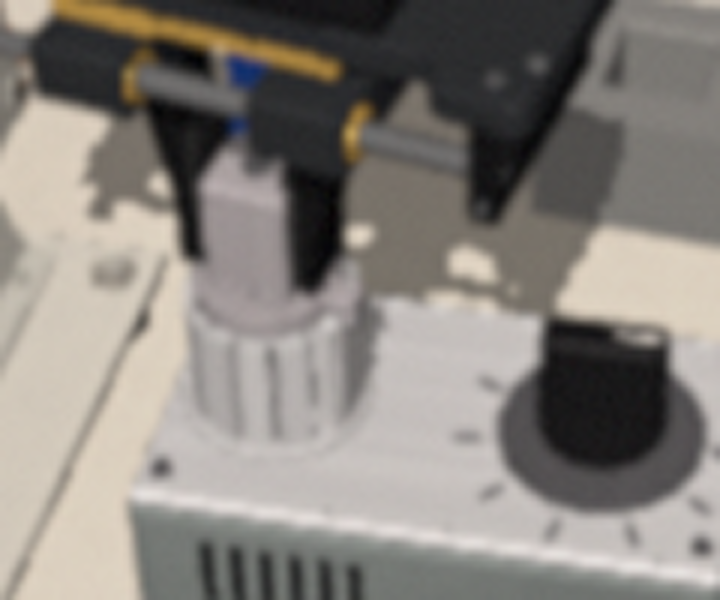

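View pics/s9_3.png

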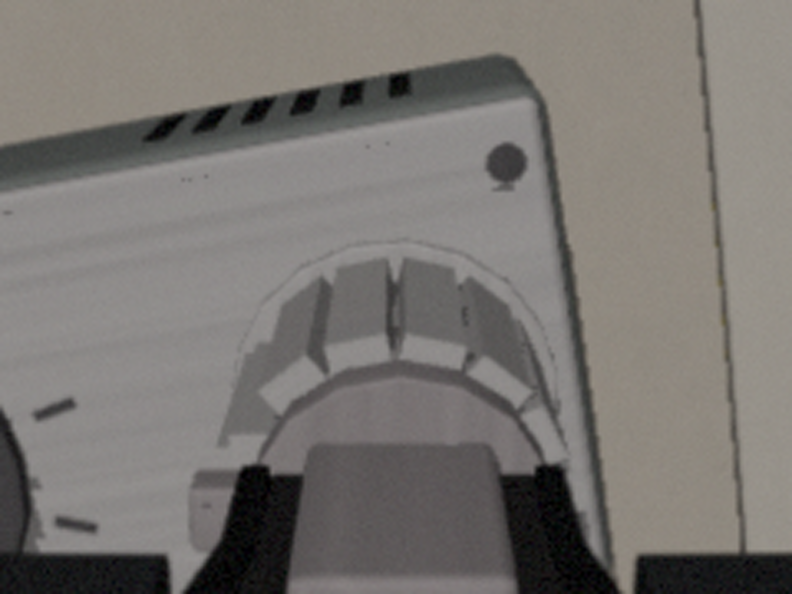

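Request:
servo_tool(moves="0 0 0.004 0.005 0 0 1;0 0 0.005 0.005 0 0 1;0 0 0.005 0.003 0 0 1")

```text
time_s: 16.82
tool_pos: [0.5521, 0.3763, 0.1286]
tool_rot: [179.8, 0.2, 84.1]
force: [-7.3, -6.3, 23.4]
grip_width: 0.0259
```

Run:
```python
from h import *
for i in range(3):
    go(.5516,.3758,.1285,84.3);c=cam('top')
c['img']=np.clip(c['img'].astype(float)*1.4,0,255).astype(np.uint8);save(c,'pics/t10.png')
go(.5516,.3758,.1285,84.3)
```

```text
shift [-0.0005 -0.0004  0.0001] turn/0.5 [ 0.007  0.005 -0.008] rows 1 each [-0.0005 -0.0004  0.0001] [ 0.007  0.005 -0.008]
q [ -1.3  32.7 -49.3  86.3  25.7  72.7 -59.6] F [-7.3 -6.3 23.4] w 0.0259 t 16.8167 p [0.5521 0.3763 0.1286] [1.7979e+02 1.5000e-01 8.4060e+01]
shift [-0.0005 -0.0004  0.    ] turn/0.5 [ 0.008  0.006 -0.008] rows 1 each [-0.0005 -0.0004  0.    ] [ 0.008  0.006 -0.008]
q [ -1.3  32.7 -49.2  86.3  25.7  72.7 -59.6] F [-7.2 -7.8 24.3] w 0.0261 t 16.8667 p [0.5521 0.3763 0.1285] [1.7978e+02 1.6000e-01 8.4060e+01]
shift [-0.0005 -0.0005  0.0001] turn/0.5 [ 0.008  0.005 -0.008] rows 1 each [-0.0005 -0.0005  0.0001] [ 0.008  0.005 -0.008]
q [ -1.3  32.7 -49.2  86.3  25.7  72.7 -59.6] F [-8.3 -8.  23.6] w 0.0256 t 16.9167 p [0.5521 0.3763 0.1286] [1.7978e+02 1.5000e-01 8.4060e+01]
shift [-0.0005 -0.0004  0.0001] turn/0.5 [ 0.008  0.005 -0.008] rows 1 each [-0.0005 -0.0004  0.0001] [ 0.008  0.005 -0.008]
q [ -1.3  32.7 -49.2  86.3  25.7  72.7 -59.6] F [-7.6 -7.8 24.1] w 0.0256 t 16.9667 p [0.5521 0.3763 0.1286] [1.7978e+02 1.6000e-01 8.4060e+01]
```

View pics/t10.png

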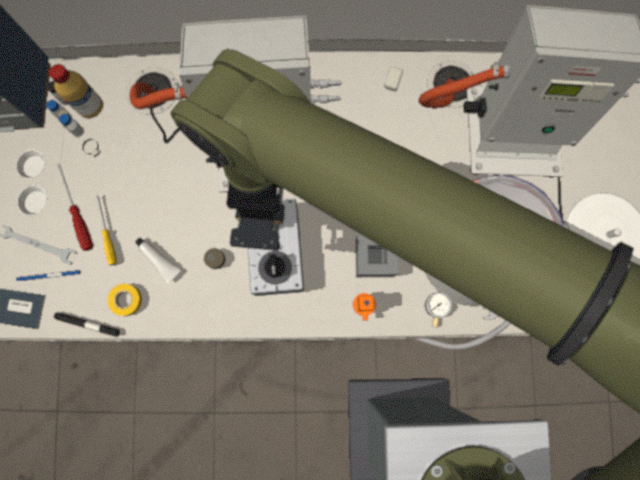

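Run:
```python
from h import *
print(env.sign_off());go(.5516,.3758,.1285,84.3)
```

```text
the job is handed in; nothing more can be done
None
the job is handed in; nothing more can be done
```

The job is handed in at about 17 s, with the gripper still holding the shaft pressed home in the hub. No verdict came back, so the checks below are my own.

- **Knob:** I turned it anticlockwise until it hit the stop, shown by the wrist torque rising and the pads slipping on the bar. The white line then measured 184.7°, against 184.3–184.5° for the drive axis. It still looked in line in the final pictures.
- **Shaft:** I took the steel shaft from its stand rather than the blue or orange look-alikes. I turned it to match the keyway at about 174°, which is about 10° off the drive's own axis. The nose and key went in without contact force.
- **Home:** The push stopped hard at tool height 0.1286 m, where I had predicted 0.1285 m for fully home. Pictures from the side and wrist cameras show the collar flat and centred on the hub.
- **Hold:** The upward force stayed at about 24 N, against about 10 N from the spring. The set grip is 55 N and tilt was under 0.3°.
- **Bystanders:** The puck and dial gauge have not visibly moved. The arm hid the vial in the last top view. It was last seen standing in its place after the shaft was lifted out.

Two small disagreements remain. A sideways load of 7–8 N is left in both x and y at the wrist, from an offset of about 0.5 mm. The keyway angle readings ran from 170° to 178° depending on the view, though the key went in at the angle I used.

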